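# Load wax blanks into a clamped holder

### The arm

A 6-joint arm with a two-finger parallel gripper is mounted at the origin on the work surface. World frame = base frame: x ahead of the robot, y to its left, z up, the work surface at z = 0. Lengths are in m, angles in rad, forces in N, time in s.
With the tool pointing down it reaches from about 0.35 to 0.975 m from the base axis. Payload 17.4 kg.
Tool frame: the origin (TCP) lies between the finger pads; the fingertips stand 8 mm ahead of it and the grasp point (between the pads) lies 11 mm behind it (robot.tips_ahead is the distance from the TCP to the fingertips, in m); z points along the fingers, y is the line along which they close (so a half turn about z gives the same grasp; the last joint's range is limited). The gripper opens to 85 mm and grips with 20 to 120 N. Pads are 22 mm wide; open, the fingers measure 114 mm over their backs; the gripper's body (76 mm by 85 mm) begins 54 mm behind the grasp point. The pads swing forward as they close: fully open they stand 13 mm farther back than shut.
Start: joints at [-1.197, 0.116, 1.442, -0, 1.584, -0.038], TCP at [0.27, -0.619, 0.207] pointing down, gripper open.
Joint ranges: [-2.83, 2.83], [-0.83, 2.19], [0.07, 2.5], [-1.14, 4.28], [0.01, 3], [-2.97, 2.97]. Speed limits (rad/s): [1.89, 1.89, 2.22, 3.14, 3.14, 3.14].

### API

Orientations are given as a rotation vector (axis times angle).
In Python, from rig import robot gives the robot as it stands.
- The arm moves only by the tool send_rows, never from a script. Its argument "steps" is a list of rows, each a list of 3 entries, a list of its own where there are three numbers: the opening, from 0 (shut) to 1 (fully open), then the shift along the tool's x, y, z in cm, then the turn about the tool's z in degrees. A call has 1 to 5 rows; each row is the pose to reach, as a shift and turn from the pose commanded when the call began, along the tool's axes at that moment; what a row does not reach only later rows make up. A row lasts 1/10 s, in which the tool goes at most 50 mm and 8.59 degrees, less where a joint would pass 70% of its speed; a pose out of reach is approached as far as the arm can. A call with a gripper value outside its range is refused whole. The fingers move at their own pace and stop on an object; "newtons" is the grip in N (left out, the last holds). Time passes only in rows, so rows that repeat a pose let the fingers close. It gives the time, the measured TCP pose, the force, the opening and the grip force at its end, in the units of the state.
- robot.state(): the state, without advancing time (a new reading comes with each control period).
- robot.snapshot(name): name is "scene" or "top"; returns a dict with "frame" (384x512x3 uint8, red, green, blue), "z_map" (384x512 float32, m along the optical axis (not along the pixel's ray), 0 where there is no reading), "fov_y" (degrees; the focal length in pixels is half the picture's height over the tangent of half this angle, whatever the lens; pixels are square), "cx", "cy" (the principal point, pixels), "distortion" ([k1, k2, p1, p2, k3] as OpenCV has them; the pictures are not rectified), "xyz" and "orientation" of the camera in the world. Camera axes: x right, y up, looking along -z (the intrinsics and any distortion apply to the point x, -y, -z); pixel columns grow to the right and rows downward; lengths in m; the calibration is good to about 2 mm. A picture is of the moment at which its call begins.
- robot.hand_in(): hands the job in; it is judged then, once.
Trained networks look in a picture, given as the dict that the camera call returned (one of the last four; its "shot" number tells which), for a name from the list of things; names that differ only in an ending like _2 or _b are one class to them, and where a whole thing is asked for, a point or a joint stands for the part that bears it (a point fixed in the world has none). Each returns a list of dicts, best first, with "confidence" (0 to 1); they miss things now and then, are a little off and sometimes report something else, mostly with a low value. They report only what shows in the picture. A call takes as long as a camera call.
- robot.search_frame(target, picture): "location" ([x, y, z] in m, in world coordinates, good to about 4 mm: the middle of the surface that is visible of it).
- robot.masks_of(target, picture): "region" (384x512 bool, what is visible of it).
- robot.spot_point(target, picture): "location" ([x, y, z] in m, in world coordinates, good to about 4 mm: a listed point, or the origin of a listed thing).
The state is a dict: "time_s": time; "joint_pos": joint angles; "joint_velocities": joint speeds; "joint_torque": joint torques, N m; "ee_pos": TCP position; "ee_rot": TCP orientation; "contact_force": force on the tool from outside, world axes, zero at the start; "moment": the same for the moment, N m; "gripper_width": finger opening in m; "grasp_force": force on a finger pad.
Only numpy, scipy, OpenCV 4.12 (cv2) and the standard library are available. Lean on these libraries where they do the work, as an engineer would, in place of code of your own. Each camera call takes 0.05 s, during which the arm holds its last target. There are 200 camera calls.

### The job

First lift the wooden hand clamp out of the holder's bay and lay it on the cork pad. Then loosen the holder's black wing knob, slide the clear cover fully open over the bay, and drop every wax blank from the cutting mat flat into a pocket of its own. Finally slide the cover fully shut over the blanks and tighten the knob as far as it turns, leaving the marker, the brush jar and the glass pot alone.

Things in the scene. Friction and masses are not known exactly. Their poses are not given: they have to be found in the camera images.
- holder: fixed grey base 300 mm long (y, -150 to 150), 250 mm wide (x, -111 to 139), 12 mm thick, z up, origin at its underside. Rails 12 mm wide run along y at x = -96 and +96 mm, tops 43 mm above the table. From y = 10 to 130 mm stands a plywood block, top 30 mm above the table, with six pockets. From y = 10 to -144 mm is the open bay, 180 mm wide, with an end strip, top 32 mm
- pocket1 (a point): centre of the floor of pocket 1, 20 mm above the table; z up, axes as the holder's. Each pocket is round, 34 mm in diameter, 10 mm deep; the pockets stand in three rows of two, centres 52 mm apart
- pocket2 (a point): centre of the floor of pocket 2, like pocket 1
- pocket3 (a point): centre of the floor of pocket 3, like pocket 1
- pocket4 (a point): centre of the floor of pocket 4, like pocket 1
- pocket5 (a point): centre of the floor of pocket 5, like pocket 1
- pocket6 (a point): centre of the floor of pocket 6, like pocket 1
- bay (a point): centre of the floor of the bay, 12 mm above the table
- cover (a joint): how far the cover has slid, m: 0 = shut over the pockets, 0.135 = fully open over the bay, stops at both ends. As the value grows it slides along the holder's -y. About 1 N of friction when unclamped; while the knob is tight it has no more than 5 mm of play
- cover_mid (a point): middle of the top face of the sliding cover: a clear pane in a steel frame, 204 mm (holder's x) by 124 mm (y) by 6 mm, underside 43.5 mm above the table, riding on the rails. It moves with the cover
- wing (a joint): angle of the clamp knob, rad: 0 = tight, 1.4 = fully loose, stops at both ends. It grows counter-clockwise seen from above. Turning needs about 0.12 N m, up to 0.5 N m below 0.5 rad, where a cam bites on the rail. Below about 0.9 rad a catch pin under the knob stands before a lug on the base: turn it beyond 1.1 before sliding the cover either way, and tighten with the cover shut
- wing_grip (a point): point on the knob's axis at the height to grip, 77 mm above the table. The knob is a black bar 46 mm long (own x), 14 wide (own y), 28 high, its top 8 mm above this point, on a round foot 34 mm wide whose top is 20 mm below it. It stands on a lug of the cover, 111 mm from its middle towards the holder's +x, and travels with it: grip it to slide the cover
- handclamp: walnut hand clamp with a dark steel band, a bar 100 mm long (own x), 34 mm wide (own y), 46 mm high, 90 to 180 g, origin at the centre of its underside. It starts standing in the bay, in the way of the cover
- corkpad: fixed cork pad 170 x 170 x 6 mm, origin at the centre of its underside
- cutmat: fixed grey cutting mat 250 x 180 x 3 mm, origin at the centre of its underside
- blank1: eight-sided blue wax blank, 26 mm across flats (28 mm across corners), 16 mm high, 14 g, origin at its centre, own z along its axis, either end up; corners at its own x and every 45 degrees. Four to six blanks are present, lying flat on the cutting mat; None from the start means absent
- blank2: wax blank, like blank 1
- blank3: wax blank, like blank 1
- blank4: wax blank, like blank 1
- blank5: wax blank, like blank 1
- blank6: wax blank, like blank 1
- marker: bystander: white marker pen, 130 x 20 x 20 mm, lying beyond the holder, origin at the centre of its underside
- brushjar: bystander: glass jar 68 mm wide, 85 mm high with brushes to 150 mm, origin at the centre of its underside
- waxpot: bystander: small open glass pot, 60 mm wide, 45 mm high, origin at the centre of its underside

How it is judged:
By the outcome, as a careful person would: the job done as asked, in the order asked, and still so for the second after the job is handed in, with the robot touching nothing.
Of blank1, blank2, blank3, blank4, blank5, blank6 only 4 to 6 are there at a start; the rules pass over those that are not, and their reading is None.
At some moment in a run one of handclamp, blank1, blank2, blank3, blank4, blank5, blank6 may be knocked a few centimetres aside while the robot is not near it.
Once in a run the grip may slacken for a moment while it holds something.
It also fails if it takes over 210 s, if anything falls off the work surface, if the arm or the gripper's body presses on something with over 40 N, if the wrist force passes 120 N, or if a joint passes its speed limit or range.

## Working session

There is one attempt and no reset: what is moved stays moved. The work goes in short steps, Python scripts to look and compute and a tool call to move; the robot and the scene stay as the last step left them, time stands still between calls to the robot, and variables do not carry over. Pictures are saved under pics/ and viewed, at most 14 in all, crops included, and the job is handed in when it is done.

Besides the shell and the picture viewer there is one more tool, called after ">>>" by a JSON object that holds its "name" and its "arguments", one argument or row to a line. send_rows: Moves the arm, as the interface text tells. Its arguments: {"type":"object","properties":{"steps":{"type":"array","items":{"type":"array"}},"newtons":{"type":"number"}},"required":["steps"]}

```bash
mkdir -p pics; ls; cat > h.py <<'E'
import numpy as np, cv2
from scipy.spatial.transform import Rotation as R
from rig import robot
def rot(o): 
    o=np.array(o,float); return R.from_rotvec(o) if o.shape==(3,) else (R.from_quat(o) if o.shape==(4,) else R.from_matrix(o))
def save(p,n): cv2.imwrite('pics/'+n,p['frame'][:,:,::-1])
def cloud(p):
    z=p['z_map']; H,W=z.shape; f=H/2/np.tan(np.radians(p['fov_y'])/2)
    K=np.array([[f,0,p['cx']],[0,f,p['cy']],[0,0,1]])
    u,v=np.meshgrid(np.arange(W),np.arange(H))
    q=cv2.undistortPoints(np.stack([u,v],-1).reshape(-1,1,2).astype(np.float64),K,np.array(p['distortion'],float)).reshape(H,W,2)
    c=np.stack([q[...,0]*z,-q[...,1]*z,-z],-1)
    w=rot(p['orientation']).apply(c.reshape(-1,3)).reshape(H,W,3)+np.array(p['xyz'])
    w[z==0]=np.nan
    return w
E
cat > a.py <<'E'
from h import *
for n in ('scene','top'):
    p=robot.snapshot(n); save(p,n+'1.png'); print(n,p['xyz'],p['orientation'],p['fov_y'],p['distortion'])
    for t in ['holder','pocket1','pocket2','pocket3','pocket4','pocket5','pocket6','bay','cover_mid','wing_grip','handclamp','corkpad','cutmat','blank1','marker','brushjar','waxpot']:
        r=robot.spot_point(t,p); print(t,[(np.round(d['location'],3).tolist(),round(d['confidence'],2)) for d in r[:7]])
s=robot.state();print({k:np.round(v,3).tolist() for k,v in s.items()})
E
python3 a.py
```

```text
pics
scene [1.23898191 0.02430737 0.8873246 ] [0.51293821 0.52094545 1.57153714] 51.35041531391238 [-0.04981213  0.          0.          0.          0.        ]
holder [([0.514, -0.008, -0.004], 0.56)]
pocket1 [([0.446, 0.082, 0.023], 0.94), ([0.458, 0.028, 0.021], 0.93), ([0.509, 0.038, 0.021], 0.84), ([0.5, 0.087, 0.017], 0.82), ([0.556, 0.09, 0.019], 0.82)]
pocket2 [([0.446, 0.082, 0.023], 0.94), ([0.458, 0.028, 0.021], 0.93), ([0.509, 0.038, 0.021], 0.84), ([0.5, 0.087, 0.017], 0.82), ([0.556, 0.09, 0.019], 0.82)]
pocket3 [([0.446, 0.082, 0.023], 0.94), ([0.458, 0.028, 0.021], 0.93), ([0.509, 0.038, 0.021], 0.84), ([0.5, 0.087, 0.017], 0.82), ([0.556, 0.09, 0.019], 0.82)]
pocket4 [([0.446, 0.082, 0.023], 0.94), ([0.458, 0.028, 0.021], 0.93), ([0.509, 0.038, 0.021], 0.84), ([0.5, 0.087, 0.017], 0.82), ([0.556, 0.09, 0.019], 0.82)]
pocket5 [([0.446, 0.082, 0.023], 0.94), ([0.458, 0.028, 0.021], 0.93), ([0.509, 0.038, 0.021], 0.84), ([0.5, 0.087, 0.017], 0.82), ([0.556, 0.09, 0.019], 0.82)]
pocket6 [([0.446, 0.082, 0.023], 0.94), ([0.458, 0.028, 0.021], 0.93), ([0.509, 0.038, 0.021]
[... 2285 characters left out ...]
, 0.65), ([0.561, 0.28, 0.011], 0.61), ([0.566, 0.362, 0.011], 0.61), ([0.421, 0.289, 0.009], 0.55), ([0.493, 0.359, 0.013], 0.39)]
marker [([0.798, -0.012, -0.001], 0.63), ([0.417, 0.368, 0.014], 0.6)]
brushjar [([0.716, 0.282, 0.002], 0.92)]
waxpot [([0.702, -0.258, 0.002], 0.63), ([0.516, -0.006, -0.001], 0.58)]
{'time_s': 1.8, 'joint_pos': [-1.197, 0.116, 1.442, 0.0, 1.584, -0.038], 'joint_velocities': [0.001, 0.001, -0.001, -0.002, 0.001, 0.001], 'joint_torque': [-0.001, -73.173, -63.264, -0.0, 0.0, 0.0], 'ee_pos': [0.27, -0.619, 0.207], 'ee_rot': [-3.075, -0.642, -0.0], 'contact_force': [0.181, 1.185, 1.12], 'moment': [0.031, -0.011, -0.038], 'grasp_force': 0.0, 'gripper_width': 0.085}
```

View pics/top1.png

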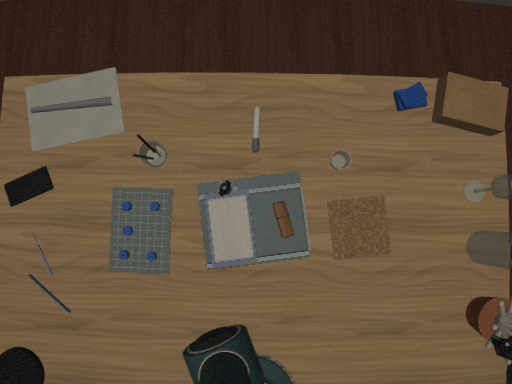

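View pics/scene1.png

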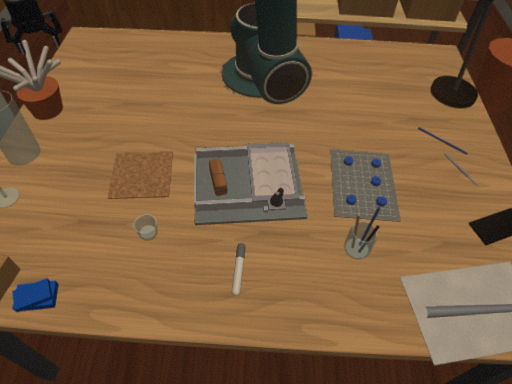

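The top view shows five blanks at (126,206), (154,206), (127,231), (124,255) and (152,256). The clamp is at (283,219), the knob at (225,188) and the cover is shut. The scene view agrees. Next I'll get yaw and position.

```bash
cat > b.py <<'E'
from h import *
def pca(P):
    r=cv2.minAreaRect((P[:,:2]*1000).astype(np.float32)); return r
for n in ('top','scene'):
    p=robot.snapshot(n); w=cloud(p)
    print(n,'table z',np.nanmedian(w[270:290,250:270,2]) if n=='top' else '')
    for t in ['handclamp','wing','cover','corkpad','blank1']:
        for d in robot.masks_of(t,p)[:6]:
            m=d['region']&np.isfinite(w[...,2]); P=w[m]
            if len(P)<5: continue
            if t=='handclamp': P=P[P[:,2]>.048]
            if t=='wing': P=P[P[:,2]>.075]
            zt=np.median(P[:,2])
            if len(P)<3: print(t,'few');continue
            r=pca(P); print(t,round(d['confidence'],2),len(P),np.round(np.median(P,0),4),'rect',np.round(r[0],1),np.round(r[1],1),round(r[2],1))
    # rails
    m=(w[...,2]>.037)&(w[...,2]<.047)&(abs(w[...,0]-.51)<.2)&(abs(w[...,1])<.2)
    P=w[m]
    for s in (-1,1):
        Q=P[(P[:,0]-.51)*s>.06]
        for _ in range(4):
            a=np.polyfit(Q[:,1],Q[:,0],1); e=Q[:,0]-np.polyval(a,Q[:,1]); Q=Q[abs(e)<max(.009,0)]
        print('rail',s,len(Q),'dx/dy',a, np.degrees(np.arctan(a[0])),'y',Q[:,1].min(),Q[:,1].max())
E
python3 b.py
```

```text
top table z 0.0004197713016760307
handclamp 0.6 436 [ 0.5316 -0.0928  0.058 ] rect [532.  -92.5] [99.6 33.9] 17.0
handclamp 0.45 2665 [0.5105 0.0585 0.05  ] rect [527.9   3. ] [238.7 244.5] 8.2
wing 0.51 84 [0.6138 0.0716 0.0857] rect [615.1  71.7] [14.3 43.4] 58.1
cover 0.57 3451 [0.5085 0.0572 0.0493] rect [520.9  60.1] [250.7 129.6] 7.6
corkpad 0.97 3290 [ 0.5103 -0.3151  0.0065] rect [ 509.7 -319.2] [173.2 173.5] 6.2
blank1 0.65 73 [0.5633 0.362  0.0191] rect [563.2 367.5] [23.3 31.5] 1.6
blank1 0.48 67 [0.5644 0.2791 0.0191] rect [564.6 280.2] [24.3 23.6] 88.1
blank1 0.44 87 [0.4241 0.3672 0.0188] rect [420.6 367.2] [26.6 31.6] 87.3
blank1 0.41 47 [0.4204 0.284  0.0194] rect [420.4 283.1] [20.5 17.6] 88.5
rail -1 238 dx/dy [-0.09632858  0.42114478] -5.502244258251863 y -0.16482005339174824 0.10248055561865409
rail 1 269 dx/dy [-0.15678255  0.60857761] -8.910442188165035 y -0.1390085470991096 0.14576252256137182
scene table z 
handclamp 0.73 1263 [0.5359 0.0625 0.0493] rect [528.8   5.2] [238.4 234.9] 8.7
handclamp 0.66 354 [ 0.539  -0.0901  0.0564] rect [533.7 -90.7] [101.5  34.5] 16.7
wing 0.6 87 [0.619  0.0717 0.0834] rect [618.6  71.1] [13.1 44. ] 59.2
cover 0.88 2702 [0.5228 0.0597 0.0478] rect [519.4  58.7] [241.5 124.3] 7.8
corkpad 0.61 2614 [ 0.5172 -0.3167  0.0051] rect [ 508.8 -318.1] [176.1 170.5] 6.8
corkpad 0.6 493 [ 0.547  -0.0879  0.0551] rect [512.6 -93.3] [143.4  42. ] 16.7
blank1 0.47 65 [0.4269 0.2857 0.0167] rect [423.3 286.7] [23.2 26.6] 45.4
blank1 0.38 61 [0.499  0.3547 0.0173] rect [496.6 355.6] [23.7 21.3] 55.0
rail -1 231 dx/dy [-0.07754564  0.42458956] -4.4341642131382235 y -0.16468011233726387 0.10328591951093899
rail 1 302 dx/dy [-0.12512642  0.61085873] -7.1321482014485005 y -0.14054959714688606 0.14639504712609114
```

```bash
cat > plan.py <<'E'
from h import *
import math
def start():
    s=robot.state(); M=rot(s['ee_rot']).as_matrix(); return np.array(s['ee_pos']),math.degrees(math.atan2(M[1,0],M[0,0])),s
def plan(targets,p=None,psi=None):
    if p is None:
        p,psi,s=start(); print('at',np.round(p,4),round(psi,1),'z axis',np.round(rot(s['ee_rot']).as_matrix()[:,2],3),'t',round(s['time_s'],1),'F',np.round(s['contact_force'],1),'w',round(s['gripper_width'],4),round(s['grasp_force'],1))
    for x,y,z,t in targets:
        a=math.radians(psi); A=np.array([[math.cos(a),math.sin(a),0],[math.sin(a),-math.cos(a),0],[0,0,-1]])
        d=np.round(A.T@(np.array([x,y,z])-p)*100,1); tu=round(((psi-t+180)%360-180)*2)/2
        n=max(np.linalg.norm(d)/5,abs(tu)/8.59)
        print('->',(x,y,z,t),'shift',d.tolist(),'turn',tu,'rows %.1f'%n)
        p=p+A@d/100; psi-=tu
    return p,psi
E
python3 -c "
from plan import *
plan([(.532,-.092,.16,17),(.532,-.092,.038,17),(.532,-.092,.11,17),(.51,-.318,.11,10),(.51,-.318,.034,10)])"
```

```text
at [ 0.2702 -0.6186  0.2072] 23.6 z axis [-0. -0. -1.] t 2.4 F [-0.4 -0.1 -0.1] w 0.0854 0.0
-> (0.532, -0.092, 0.16, 17) shift [45.1, -37.8, 4.7] turn 6.5 rows 11.8
-> (0.532, -0.092, 0.038, 17) shift [-0.0, 0.0, 12.2] turn 0.0 rows 2.4
-> (0.532, -0.092, 0.11, 17) shift [-0.0, 0.0, -7.2] turn 0.0 rows 1.4
-> (0.51, -0.318, 0.11, 10) shift [-8.8, 21.0, 0.0] turn 7.0 rows 4.6
-> (0.51, -0.318, 0.034, 10) shift [0.0, -0.0, 7.6] turn 0.0 rows 1.5
```

>>> {"name": "send_rows", "arguments": {
  "steps": [
    [1,[3,-2.5,0.3],0],
    [1,[7,-5.9,0.7],0],
    [1,[11,-9.2,1.1],0],
    [1,[14.5,-12.2,1.5],0],
    [1,[18,-15.1,1.9],0]
  ]
}}

```text
time_s: 2.9
ee_pos: [0.3752, -0.4062, 0.1882]
ee_rot: [3.075, 0.642, 0.001]
contact_force: [0.3, -0.2, 0.3]
gripper_width: 0.0851
grasp_force: 0.0
```

>>> {"name": "send_rows", "arguments": {
  "steps": [
    [1,[3.5,-2.9,0.3],0],
    [1,[7,-5.9,0.7],0],
    [1,[10.5,-8.8,1.1],0],
    [1,[14,-11.7,1.5],0],
    [1,[17.1,-14.3,1.8],0]
  ]
}}

```text
time_s: 3.4
ee_pos: [0.4747, -0.2067, 0.1703]
ee_rot: [3.075, 0.643, 0.001]
contact_force: [0.0, -0.7, 0.2]
gripper_width: 0.0856
grasp_force: 0.0
```

>>> {"name": "send_rows", "arguments": {
  "steps": [
    [1,[3.5,-2.9,0.3],2],
    [1,[7,-5.9,0.7],5],
    [1,[9,-7.5,1.0],6.5],
    [1,[10,-8.4,1.0],6.5],
    [1,[10,-8.4,1.0],6.5]
  ]
}}

```text
time_s: 3.9
ee_pos: [0.5325, -0.0907, 0.1602]
ee_rot: [-3.106, -0.471, 0.0]
contact_force: [0.1, -1.2, 0.3]
gripper_width: 0.0852
grasp_force: 0.0
```

```bash
python3 -c "
from plan import *
plan([(.532,-.092,.16,17),(.532,-.092,.038,17)])
p=robot.snapshot('top'); print([(np.round(d['location'],3),round(d['confidence'],2)) for d in robot.spot_point('handclamp',p)])"
```

```text
at [ 0.5325 -0.0907  0.1602] 17.2 z axis [-0.  0. -1.] t 3.9 F [ 0.1 -1.2  0.3] w 0.0852 0.0
-> (0.532, -0.092, 0.16, 17) shift [-0.1, 0.1, 0.0] turn 0.0 rows 0.0
-> (0.532, -0.092, 0.038, 17) shift [0.0, 0.0, 12.2] turn 0.0 rows 2.4
[(array([0.614, 0.071, 0.076]), 0.18)]
```

>>> {"name": "send_rows", "arguments": {
  "steps": [
    [1,[0,0.1,4],0],
    [1,[0,0.1,8],0],
    [1,[0,0.1,11],0],
    [1,[0,0.1,12.2],0],
    [1,[0,0.1,12.2],0]
  ],
  "newtons": 50
}}

```text
time_s: 4.5
ee_pos: [0.5316, -0.0935, 0.0373]
ee_rot: [-3.106, -0.465, 0.003]
contact_force: [-0.1, -0.2, 1.0]
gripper_width: 0.0852
grasp_force: 0.0
```

>>> {"name": "send_rows", "arguments": {
  "steps": [
    [0.2,[0,0,0],0],
    [0.2,[0,0,0],0],
    [0.2,[0,0,0],0],
    [0.2,[0,0,0],0],
    [0.2,[0,0,0],0]
  ]
}}

```text
time_s: 5.0
ee_pos: [0.5326, -0.0926, 0.0386]
ee_rot: [3.106, 0.467, 0.001]
contact_force: [0.1, -0.2, 0.1]
gripper_width: 0.0169
grasp_force: 0.0
```

>>> {"name": "send_rows", "arguments": {
  "steps": [
    [0.2,[0,0,0],0],
    [0.2,[0,0,-1],0],
    [0.2,[0,0,-3],0],
    [0.2,[0,0,-5],0],
    [0.2,[0,0,-7.5],0]
  ]
}}

```text
time_s: 5.5
ee_pos: [0.5322, -0.0925, 0.1142]
ee_rot: [-3.106, -0.467, 0.001]
contact_force: [-0.1, 0.6, -0.2]
gripper_width: 0.0173
grasp_force: 0.0
```

```bash
python3 -c "
from plan import *
p=robot.snapshot('scene'); save(p,'s2.png')
for n in ('scene','top'):
  p=robot.snapshot(n);w=cloud(p)
  for d in robot.masks_of('handclamp',p)[:3]:
    P=w[d['region']&np.isfinite(w[...,2])];P=P[P[:,2]>.04]
    if len(P)>5: print(n,d['confidence'],len(P),np.median(P,0),cv2.minAreaRect((P[:,:2]*1000).astype(np.float32)))
"
```

```text
scene 0.89 361 [ 0.54290151 -0.08977532  0.05621914] ((534.9409790039062, -90.42916107177734), (97.181396484375, 34.480621337890625), 16.815399169921875)
scene 0.35 12 [0.69554156 0.30082241 0.148835  ] ((693.0455322265625, 299.5753173828125), (6.392595291137695, 7.459735870361328), 72.57825469970703)
scene 0.28 102 [ 0.70612312 -0.25459663  0.04325667] ((705.4186401367188, -256.57684326171875), (57.742828369140625, 56.41737365722656), 44.91781234741211)
top 0.48 3816 [0.51023218 0.05444773 0.04914336] ((528.7528076171875, -7.3369140625), (238.6370086669922, 287.051025390625), 7.757197856903076)
top 0.34 150 [0.61458158 0.0690202  0.08281837] ((616.57177734375, 70.670654296875), (31.93027114868164, 43.72681427001953), 40.688720703125)
```

View pics/s2.png

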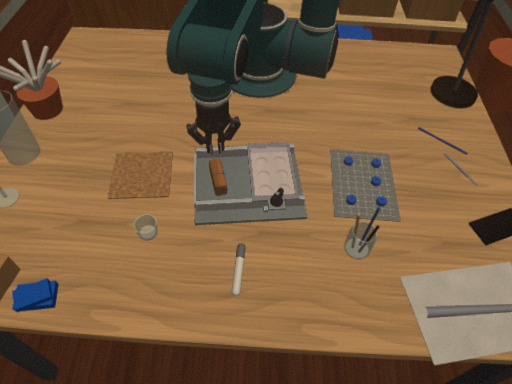

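The scene view shows the clamp still in the bay at (218,177), with the fingers hanging behind it at about (215,145). I'll check where the fingers really are.

```bash
python3 -c "
from plan import *
print(robot.tips_ahead, start()[0])
p=robot.snapshot('scene');w=cloud(p)
for n,(r0,r1,c0,c1) in dict(f=(120,156,185,245)).items():
  P=w[r0:r1,c0:c1].reshape(-1,3);
  for lo in np.arange(.05,.26,.02):
    Q=P[(P[:,2]>lo)&(P[:,2]<lo+.02)]
    if len(Q): print(round(lo,2),len(Q),np.round(Q.min(0),3),np.round(Q.max(0),3))
cv2.imwrite('pics/s3.png',cv2.resize(p['frame'][90:210,160:290,::-1],None,fx=5,fy=4.9,interpolation=2))
"
```

```text
0.008 [ 0.5323368  -0.09257442  0.11309511]
0.13 27 [ 0.525 -0.111  0.136] [ 0.548 -0.072  0.15 ]
0.15 73 [ 0.528 -0.115  0.15 ] [ 0.549 -0.071  0.17 ]
0.17 108 [ 0.518 -0.129  0.17 ] [ 0.558 -0.051  0.19 ]
0.19 212 [ 0.508 -0.14   0.19 ] [ 0.56  -0.039  0.21 ]
0.21 243 [ 0.511 -0.157  0.21 ] [ 0.563 -0.029  0.23 ]
0.23 306 [ 0.514 -0.157  0.23 ] [ 0.564 -0.029  0.25 ]
0.25 47 [ 0.549 -0.13   0.25 ] [ 0.572 -0.065  0.27 ]
```

View pics/s3.png

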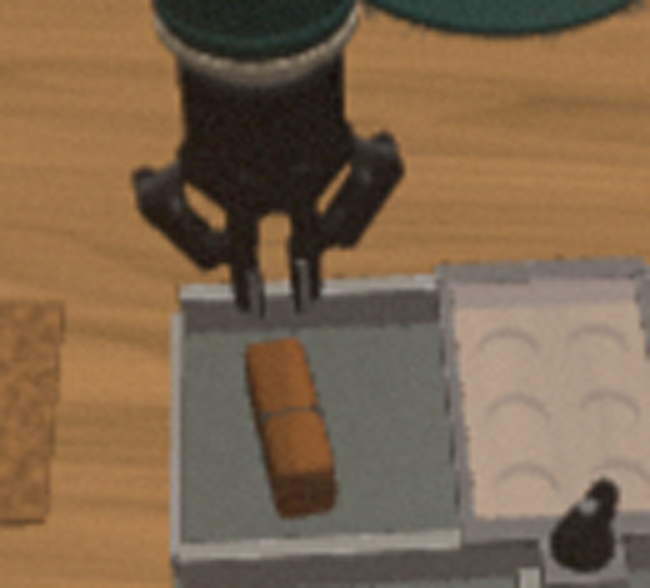

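```bash
python3 -c "
from plan import *
for n in ('scene','top'):
  p=robot.snapshot(n); 
  f=192/np.tan(np.radians(p['fov_y'])/2);K=np.array([[f,0,p['cx']],[0,f,p['cy']],[0,0,1]])
  for z in (.105,.115,.125,.135,.145):
    c=rot(p['orientation']).inv().apply(np.array([.535,-.092,z])-p['xyz']); 
    print(n,z,cv2.projectPoints(np.array([[c[0],-c[1],-c[2]]]),np.zeros(3),np.zeros(3),K,np.array(p['distortion']))[0].ravel())
p=robot.snapshot('scene');w=cloud(p)
for r in range(140,160): print(r,np.round(w[r,205:226:2,2],3), np.round(w[r,210,:2],3))
"
```

```text
scene 0.105 [215.95899113 160.39652252]
scene 0.115 [215.77169321 157.81875819]
scene 0.125 [215.5816905  155.20199008]
scene 0.135 [215.38892674 152.54536108]
scene 0.145 [215.19334422 149.84798991]
top 0.105 [285.02849638 217.73814977]
top 0.115 [285.3496748  217.72696385]
top 0.125 [285.67756025 217.71554001]
top 0.135 [286.01236485 217.7038706 ]
top 0.145 [286.35430977 217.6919476 ]
140 [ 0.187  0.192  0.194  0.001 -0.002 -0.001 -0.003  0.183  0.187  0.185
  0.178] [ 0.547 -0.101]
141 [ 0.187  0.19   0.189 -0.001  0.002  0.003 -0.003  0.18   0.18   0.18
  0.001] [ 0.546 -0.102]
142 [ 0.181  0.186  0.184  0.173  0.     0.    -0.003  0.176  0.18   0.18
 -0.002] [ 0.547 -0.102]
143 [ 0.179  0.18   0.183  0.172 -0.003  0.    -0.003  0.173  0.176  0.168
 -0.001] [ 0.545 -0.102]
144 [-0.002  0.181  0.183  0.174  0.    -0.002 -0.003  0.172  0.172  0.165
 -0.001] [ 0.547 -0.102]
145 [ 0.     0.174  0.175  0.173 -0.002  0.001 -0.004  0.168  0.17   0.16
  0.   ] [ 0.544 -0.103]
146 [ 0.001  0.168  0.167  0.171 -0.    -0.001 -0.002  0.166  0.164  0.159
 -0.002] [ 0.549 -0.102]
147 [-0.     
[... 442 characters left out ...]
 [0.034 0.146 0.148 0.148 0.03  0.036 0.033 0.14  0.143 0.035 0.031] [ 0.546 -0.104]
153 [0.026 0.029 0.029 0.143 0.028 0.029 0.029   nan 0.137 0.026 0.025] [ 0.548 -0.104]
154 [0.026 0.026 0.023 0.14  0.028 0.027 0.02  0.022 0.022 0.022 0.02 ] [ 0.549 -0.104]
155 [0.02  0.021 0.019 0.02  0.019 0.02  0.02  0.016 0.019 0.016 0.018] [ 0.44  -0.124]
156 [0.017 0.019 0.017 0.015 0.016 0.015 0.012 0.014 0.015 0.012 0.014] [ 0.44  -0.125]
157 [0.015 0.011 0.014 0.012 0.011 0.01  0.014 0.009 0.012 0.014 0.011] [ 0.437 -0.125]
158 [0.007 0.008 0.009 0.008 0.011 0.01  0.012 0.01  0.011 0.012 0.013] [ 0.443 -0.124]
159 [0.012 0.01  0.01  0.011 0.012 0.051   nan 0.056 0.008 0.01  0.01 ] [ 0.448 -0.124]
```

The cropped view puts the fingertips at about (210,154), at z≈0.136. The reported TCP implies 0.105, so the tips sit roughly 30 mm higher than stated, and they closed above the clamp. I'll go deeper and watch the force.

>>> {"name": "send_rows", "arguments": {
  "steps": [
    [1,[0,0,0],0],
    [1,[0,0,0],0],
    [1,[0,0,0],0],
    [1,[0,0,4],0],
    [1,[0,0,7.5],0]
  ]
}}

```text
time_s: 6.45
ee_pos: [0.5328, -0.0927, 0.0377]
ee_rot: [3.106, 0.467, 0.003]
contact_force: [0.4, -0.1, -1.0]
gripper_width: 0.0853
grasp_force: 0.0
```

>>> {"name": "send_rows", "arguments": {
  "steps": [
    [1,[0,0,1],0],
    [1,[0,0,2],0],
    [1,[0,0,2.4],0],
    [1,[0,0,2.4],0],
    [1,[0,0,2.4],0]
  ]
}}

```text
time_s: 6.95
ee_pos: [0.5331, -0.0927, 0.0154]
ee_rot: [3.106, 0.467, 0.002]
contact_force: [0.1, 0.6, -0.1]
gripper_width: 0.0853
grasp_force: 0.0
```

>>> {"name": "send_rows", "arguments": {
  "steps": [
    [0.2,[0,0,0],0],
    [0.2,[0,0,0],0],
    [0.2,[0,0,0],0],
    [0.2,[0,0,0],0],
    [0.2,[0,0,0],0]
  ]
}}

```text
time_s: 7.45
ee_pos: [0.5327, -0.0926, 0.0146]
ee_rot: [3.107, 0.467, 0.001]
contact_force: [-1.1, 2.4, 4.8]
gripper_width: 0.033
grasp_force: 50.8
```

>>> {"name": "send_rows", "arguments": {
  "steps": [
    [0.2,[0,0,-0.5],0],
    [0.2,[0,0,-2],0],
    [0.2,[0,0,-4.5],0],
    [0.2,[0,0,-7],0],
    [0.2,[0,0,-7],0]
  ]
}}

```text
time_s: 7.95
ee_pos: [0.5341, -0.093, 0.0888]
ee_rot: [3.105, 0.467, 0.008]
contact_force: [0.3, -0.4, -0.9]
gripper_width: 0.0328
grasp_force: 50.0
```

```bash
python3 -c "
from plan import *
plan([(.51,-.318,.0846,10),(.51,-.318,.011,10)])"
```

```text
at [ 0.5341 -0.093   0.0888] 17.1 z axis [ 0.005 -0.001 -1.   ] t 8.0 F [ 0.3 -0.4 -0.9] w 0.0328 50.0
-> (0.51, -0.318, 0.0846, 10) shift [-8.9, 20.8, 0.4] turn 7.0 rows 4.5
-> (0.51, -0.318, 0.011, 10) shift [-0.0, 0.0, 7.4] turn 0.0 rows 1.5
```

>>> {"name": "send_rows", "arguments": {
  "steps": [
    [0.2,[-1.3,3,0],1],
    [0.2,[-3.3,7.7,0],2.5],
    [0.2,[-5.2,12,0],4],
    [0.2,[-7.1,16.6,0],5.5],
    [0.2,[-8.4,19.6,0],7]
  ]
}}

```text
time_s: 8.45
ee_pos: [0.5089, -0.3075, 0.0842]
ee_rot: [3.129, 0.273, -0.0]
contact_force: [1.1, 1.2, -1.4]
gripper_width: 0.033
grasp_force: 50.2
```

>>> {"name": "send_rows", "arguments": {
  "steps": [
    [0.2,[-0.5,1.1,0],0],
    [0.2,[-0.5,1.1,2],0],
    [0.2,[-0.5,1.1,5],0],
    [0.2,[-0.5,1.1,6.5],0],
    [0.2,[-0.5,1.1,7.1],0]
  ]
}}

```text
time_s: 8.95
ee_pos: [0.5061, -0.3154, 0.0115]
ee_rot: [-3.128, -0.277, 0.003]
contact_force: [0.5, -0.2, -1.2]
gripper_width: 0.0331
grasp_force: 50.2
```

>>> {"name": "send_rows", "arguments": {
  "steps": [
    [0.2,[0,0,0.2],0],
    [0.2,[0,0,0.3],0],
    [0.2,[0,0,0.3],0],
    [0.2,[0,0,0.3],0]
  ]
}}

```text
time_s: 9.35
ee_pos: [0.5071, -0.3165, 0.0111]
ee_rot: [3.129, 0.276, 0.001]
contact_force: [-0.5, 0.5, -1.3]
gripper_width: 0.0325
grasp_force: 50.2
```

>>> {"name": "send_rows", "arguments": {
  "steps": [
    [0.2,[0,0,0.1],0],
    [0.2,[0,0,0.2],0],
    [0.2,[0,0,0.2],0]
  ]
}}

```text
time_s: 9.65
ee_pos: [0.5069, -0.3165, 0.0087]
ee_rot: [3.129, 0.276, 0.001]
contact_force: [-1.5, 0.1, 3.2]
gripper_width: 0.033
grasp_force: 50.8
```

>>> {"name": "send_rows", "arguments": {
  "steps": [
    [0.2,[0,0,0.1],0],
    [0.2,[0,0,0.1],0],
    [0.2,[0,0,0.1],0]
  ]
}}

```text
time_s: 9.95
ee_pos: [0.507, -0.3165, 0.0086]
ee_rot: [3.129, 0.276, 0.001]
contact_force: [-7.3, 5.2, 14.7]
gripper_width: 0.0329
grasp_force: 52.3
```

>>> {"name": "send_rows", "arguments": {
  "steps": [
    [0.2,[0,0,-0.2],0],
    [0.6,[0,0,-0.2],0],
    [0.7,[0,0,-0.2],0],
    [0.7,[0,0,-2],0],
    [0.7,[0,0,-6],0]
  ]
}}

```text
time_s: 10.45
ee_pos: [0.5053, -0.3154, 0.0645]
ee_rot: [-3.126, -0.276, 0.007]
contact_force: [0.6, 0.1, 0.0]
gripper_width: 0.0597
grasp_force: 0.0
```

>>> {"name": "send_rows", "arguments": {
  "steps": [
    [0.7,[0,0,-3],0],
    [0.7,[0,0,-7],0],
    [0.7,[0,0,-7],0]
  ]
}}

```text
time_s: 10.75
ee_pos: [0.5085, -0.3175, 0.143]
ee_rot: [3.125, 0.276, 0.009]
contact_force: [-0.1, 0.2, 0.0]
gripper_width: 0.0597
grasp_force: 0.0
```

```bash
python3 -c "
from plan import *
plan([(.60,-.10,.14,10),(.616,.072,.14,-32),(.616,.072,.041,-32)])"
```

```text
at [ 0.5085 -0.3175  0.143 ] 10.1 z axis [ 0.006 -0.004 -1.   ] t 10.8 F [-0.1  0.2  0. ] w 0.0597 0.0
-> (0.6, -0.1, 0.14, 10) shift [12.8, -19.8, 0.3] turn 0.0 rows 4.7
-> (0.616, 0.072, 0.14, -32) shift [4.6, -16.7, 0.0] turn 42.0 rows 4.9
-> (0.616, 0.072, 0.041, -32) shift [0.0, 0.0, 9.9] turn 0.0 rows 2.0
```

>>> {"name": "send_rows", "arguments": {
  "steps": [
    [0.6,[2.5,-4,0],0],
    [0.6,[5,-8,0],0],
    [0.6,[7.5,-12,0],0],
    [0.6,[10,-16,0],0],
    [0.6,[12.8,-19.8,0],0]
  ]
}}

```text
time_s: 11.25
ee_pos: [0.5984, -0.0971, 0.1369]
ee_rot: [3.129, 0.276, 0.0]
contact_force: [0.4, 0.5, 0.1]
gripper_width: 0.0516
grasp_force: 0.0
```

>>> {"name": "send_rows", "arguments": {
  "steps": [
    [0.6,[0.9,-3.4,0],8.4],
    [0.6,[1.8,-6.8,0],16.8],
    [0.6,[2.7,-10,0],25],
    [0.6,[3.6,-13.5,0],33.5],
    [0.6,[4.6,-16.7,0],42]
  ]
}}

```text
time_s: 11.75
ee_pos: [0.614, 0.0751, 0.1367]
ee_rot: [3.018, -0.872, -0.0]
contact_force: [0.3, -0.3, 0.7]
gripper_width: 0.0513
grasp_force: 0.0
```

>>> {"name": "send_rows", "arguments": {
  "steps": [
    [0.6,[0,0,0],0],
    [0.6,[0,0,0],0]
  ]
}}

```text
time_s: 11.95
ee_pos: [0.614, 0.0739, 0.1367]
ee_rot: [3.022, -0.858, -0.001]
contact_force: [0.4, -1.0, 0.5]
gripper_width: 0.0513
grasp_force: 0.0
```

```bash
python3 -c "
from plan import *
plan([(.616,.072,.041,-32)])
p=robot.snapshot('top');save(p,'t4.png');w=cloud(p)
for d in robot.masks_of('handclamp',p)[:2]:
    P=w[d['region']&np.isfinite(w[...,2])];print(d['confidence'],len(P),np.median(P,0),cv2.minAreaRect((P[:,:2]*1000).astype(np.float32)))
p=robot.snapshot('scene');w=cloud(p)
for d in robot.masks_of('wing',p)[:2]:
    P=w[d['region']&np.isfinite(w[...,2])];P=P[(P[:,2]>.07)]
    if len(P)>4: print(d['confidence'],len(P),np.median(P,0),cv2.minAreaRect((P[:,:2]*1000).astype(np.float32)))
cv2.imwrite('pics/s4.png',cv2.resize(p['frame'][110:230,200:330,::-1],None,fx=5,fy=4.9,interpolation=2))
"
```

```text
at [0.614  0.0739 0.1367] -31.7 z axis [-0.001 -0.    -1.   ] t 11.9 F [ 0.4 -1.   0.5] w 0.0513 0.0
-> (0.616, 0.072, 0.041, -32) shift [0.3, 0.1, 9.6] turn 0.5 rows 1.9
0.57 461 [ 0.50552515 -0.31017444  0.05135977] ((507.5740661621094, -315.0693054199219), (98.54069519042969, 32.39799499511719), 10.393311500549316)
0.55 98 [0.62211788 0.06991597 0.08302305] ((618.8705444335938, 70.78427124023438), (13.624107360839844, 43.58052444458008), 58.42292022705078)
```

View pics/s4.png

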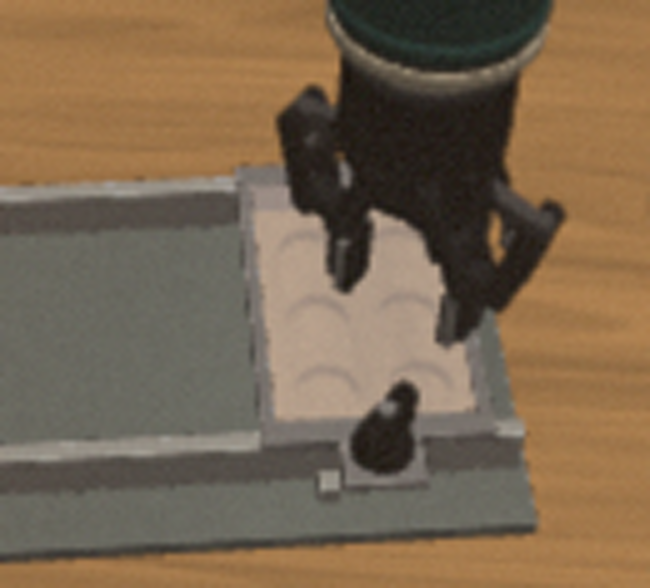

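The clamp lies on the cork, and the opened fingers straddle the knob, which shows at about (385,430) in the crop. Next I descend and grip it.

>>> {"name": "send_rows", "arguments": {
  "steps": [
    [0.6,[0.2,0.1,4],0],
    [0.6,[0.2,0.1,7],0],
    [0.6,[0.2,0.1,8.5],0],
    [0.6,[0.2,0.1,9.3],0],
    [0.6,[0.2,0.1,9.3],0]
  ],
  "newtons": 70
}}

```text
time_s: 12.65
ee_pos: [0.6153, 0.0713, 0.0441]
ee_rot: [3.02, -0.864, -0.001]
contact_force: [0.6, 0.5, -0.4]
gripper_width: 0.0512
grasp_force: 0.0
```

>>> {"name": "send_rows", "arguments": {
  "steps": [
    [0,[0,0,0],0],
    [0,[0,0,0],0],
    [0,[0,0,0],0],
    [0,[0,0,0],0],
    [0,[0,0,0],0]
  ]
}}

```text
time_s: 13.15
ee_pos: [0.6159, 0.0716, 0.0457]
ee_rot: [-3.02, 0.863, -0.003]
contact_force: [-2.4, -0.9, 6.5]
gripper_width: 0.0123
grasp_force: 69.7
```

>>> {"name": "send_rows", "arguments": {
  "steps": [
    [0,[0,0,0],-5],
    [0,[0,0,0],-12],
    [0,[0,0,0],-20],
    [0,[0,0,0],-28],
    [0,[0,0,0],-36]
  ]
}}

```text
time_s: 13.65
ee_pos: [0.616, 0.0718, 0.0457]
ee_rot: [-3.139, -0.121, -0.003]
contact_force: [-0.0, 0.5, 5.4]
gripper_width: 0.012
grasp_force: 69.7
```

>>> {"name": "send_rows", "arguments": {
  "steps": [
    [0,[0,0,0],-8],
    [0,[0,0,0],-16],
    [0,[0,0,0],-24],
    [0,[0,0,0],-32],
    [0,[0,0,0],-38]
  ]
}}

```text
time_s: 14.15
ee_pos: [0.6158, 0.0718, 0.0457]
ee_rot: [2.929, 1.136, 0.003]
contact_force: [-2.2, 0.9, 6.3]
gripper_width: 0.0123
grasp_force: 69.8
```

>>> {"name": "send_rows", "arguments": {
  "steps": [
    [0,[0,0,0],-2],
    [0,[0,0,0],-4],
    [0,[0,0,0],-4]
  ]
}}

```text
time_s: 14.45
ee_pos: [0.6158, 0.0718, 0.0457]
ee_rot: [2.89, 1.232, 0.002]
contact_force: [-3.0, 0.7, 6.8]
gripper_width: 0.0121
grasp_force: 69.8
```

```bash
python3 -c "
from plan import *
print(robot.state()['moment'],robot.state()['joint_pos'])
plan([(.616+.135*np.sin(np.radians(7.6)),.0716-.135*np.cos(np.radians(7.6)),.0457,46)])
for n in ('scene','top'):
  p=robot.snapshot(n);w=cloud(p)
  for d in robot.masks_of('cover',p)[:1]:
    P=w[d['region']&np.isfinite(w[...,2])];print(d['confidence'],len(P),np.median(P,0),cv2.minAreaRect((P[:,:2]*1000).astype(np.float32)))
"
```

```text
[0.0570528  0.47146683 0.05772989] [7.47910826e-02 8.62238451e-02 1.74104036e+00 1.82536554e-04
 1.31270834e+00 8.39585371e-01]
at [0.6158 0.0718 0.0457] 46.2 z axis [ 0.002  0.    -1.   ] t 14.4 F [-3.   0.7  6.8] w 0.0121 69.8
-> (np.float64(0.6338546126847115), np.float64(-0.06221409793395813), 0.0457, 46) shift [-8.4, 10.6, 0.0] turn 0.0 rows 2.7
0.72 463 [ 0.52585647 -0.31169479  0.04905277] ((510.173828125, -320.8905334472656), (100.50110626220703, 43.408206939697266), 9.760842323303223)
```

>>> {"name": "send_rows", "arguments": {
  "steps": [
    [0,[-0.6,0.8,0],0],
    [0,[-1.5,1.9,0],0],
    [0,[-2.5,3.1,0],0],
    [0,[-3.5,4.4,0],0],
    [0,[-4.5,5.7,0],0]
  ]
}}

```text
time_s: 15.15
ee_pos: [0.6259, -0.0011, 0.0457]
ee_rot: [2.89, 1.23, 0.003]
contact_force: [-0.3, 0.8, 8.2]
gripper_width: 0.0126
grasp_force: 70.1
```

>>> {"name": "send_rows", "arguments": {
  "steps": [
    [0,[-1,1.3,0],0],
    [0,[-2,2.5,0],0],
    [0,[-3,3.8,0],0],
    [0,[-3.7,4.7,0],0],
    [0,[-3.9,4.9,0],0]
  ]
}}

```text
time_s: 15.65
ee_pos: [0.6338, -0.059, 0.0457]
ee_rot: [-2.884, -1.227, -0.006]
contact_force: [-4.9, 47.7, 13.8]
gripper_width: 0.0123
grasp_force: 71.1
```

>>> {"name": "send_rows", "arguments": {
  "steps": [
    [0,[-0.1,0.1,0],0],
    [0,[-0.2,0.2,0],0],
    [0,[-0.2,0.2,0],0]
  ]
}}

```text
time_s: 15.95
ee_pos: [0.6338, -0.0591, 0.0457]
ee_rot: [-2.881, -1.229, -0.008]
contact_force: [-5.1, 49.3, 15.0]
gripper_width: 0.0117
grasp_force: 71.2
```

>>> {"name": "send_rows", "arguments": {
  "steps": [
    [0,[0.2,-0.2,0],0],
    [0,[0.2,-0.2,0],0]
  ]
}}

```text
time_s: 16.15
ee_pos: [0.6338, -0.0586, 0.0457]
ee_rot: [-2.885, -1.23, -0.005]
contact_force: [-4.3, 30.3, 12.6]
gripper_width: 0.0119
grasp_force: 71.0
```

>>> {"name": "send_rows", "arguments": {
  "steps": [
    [0.5,[0,0,0],0],
    [0.5,[0,0,0],0],
    [0.5,[0,0,0],0],
    [0.5,[0,0,-3],0],
    [0.5,[0,0,-7],0]
  ],
  "newtons": 25
}}

```text
time_s: 16.65
ee_pos: [0.6322, -0.0628, 0.1129]
ee_rot: [-2.889, -1.228, 0.006]
contact_force: [0.4, -0.1, 0.3]
gripper_width: 0.0429
grasp_force: 0.0
```

>>> {"name": "send_rows", "arguments": {
  "steps": [
    [0.5,[-3,-3,-2],0],
    [0.5,[-6,-6,-2],0],
    [0.5,[-9,-9,-2],0],
    [0.5,[-12,-12,-2],0],
    [0.5,[-15,-15,-2],0]
  ]
}}

```text
time_s: 17.15
ee_pos: [0.4197, -0.0668, 0.134]
ee_rot: [2.891, 1.229, -0.0]
contact_force: [-1.4, -0.3, 1.4]
gripper_width: 0.0433
grasp_force: 0.0
```

```bash
cat > c.py <<'E'
from plan import *
start_=start(); print(np.round(start_[0],4),round(start_[1],1),start_[2]['time_s'])
for n in ('scene','top'):
  p=robot.snapshot(n);w=cloud(p); save(p,n+'5.png')
  for t in ('pocket1','blank1','wing_grip','cover_mid','holder'):
    print(n,t,[(np.round(d['location'],3).tolist(),round(d['confidence'],2)) for d in robot.spot_point(t,p)])
  hsv=cv2.cvtColor(p['frame'],cv2.COLOR_RGB2HSV)
  m=((hsv[...,0]>100)&(hsv[...,0]<130)&(hsv[...,1]>110)&(hsv[...,2]>40)).astype(np.uint8)
  k,l,st,ce=cv2.connectedComponentsWithStats(m)
  for i in range(1,k):
    P=w[(l==i)&(w[...,2]>.015)&(w[...,2]<.045)]
    if len(P)>15: print(n,'blue',len(P),np.round(ce[i]),np.round((P.min(0)+P.max(0))/2,4),np.round(P.mean(0),4))
E
python3 c.py
```

```text
[ 0.4197 -0.0668  0.134 ] 46.1 17.15
scene pocket1 [([0.558, 0.043, 0.019], 0.9), ([0.504, 0.088, 0.014], 0.86), ([0.447, 0.079, 0.023], 0.84), ([0.456, 0.028, 0.019], 0.65), ([0.508, 0.034, 0.023], 0.65), ([0.556, 0.091, 0.021], 0.64)]
scene blank1 [([0.561, 0.28, 0.009], 0.65), ([0.496, 0.361, 0.011], 0.62), ([0.417, 0.285, 0.016], 0.62), ([0.565, 0.366, 0.014], 0.46), ([0.425, 0.367, 0.008], 0.38)]
scene wing_grip [([0.633, -0.057, 0.081], 0.64)]
scene cover_mid [([0.518, -0.073, 0.049], 0.93), ([0.517, -0.011, 0.002], 0.36)]
scene holder [([0.516, -0.008, 0.0], 0.61)]
scene blue 40 [348. 160.] [0.4226 0.285  0.0181] [0.4244 0.2845 0.0184]
scene blue 41 [376. 162.] [0.4258 0.3668 0.0182] [0.4258 0.3671 0.0178]
scene blue 48 [376. 181.] [0.4955 0.3578 0.0182] [0.4964 0.3576 0.0182]
scene blue 54 [351. 199.] [0.5672 0.2785 0.0179] [0.5674 0.2798 0.0175]
scene blue 53 [381. 201.] [0.5677 0.3629 0.0186] [0.5682 0.363  0.0178]
scene blue 1018 [ 35. 295.] [ 0.9046 -0.4799  0.0273] [ 0.9064 -0.4733  0.0304]
top pocket1 [([0.498, 0.086, 0.02], 0.89), ([0.446, 0.076, 0.018], 0.83), ([0.563
[... 232 characters left out ...]
, 0.012], 0.48), ([0.424, 0.368, 0.014], 0.43), ([0.717, 0.28, 0.001], 0.35)]
top wing_grip [([0.633, -0.057, 0.078], 0.67), ([0.453, 0.028, 0.018], 0.53)]
top cover_mid [([0.523, -0.076, 0.05], 0.59)]
top holder [([0.517, -0.009, 0.0], 0.6), ([0.422, 0.368, 0.013], 0.53)]
top blue 611 [411.  97.] [ 0.9035 -0.4787  0.0281] [ 0.8982 -0.4752  0.0307]
top blue 63 [126. 206.] [0.5634 0.3627 0.0201] [0.5636 0.3632 0.0192]
top blue 61 [154. 206.] [0.5645 0.2798 0.0192] [0.565  0.2797 0.0192]
top blue 58 [127. 230.] [0.4938 0.358  0.0195] [0.4925 0.3573 0.0196]
top blue 63 [123. 255.] [0.4218 0.3669 0.019 ] [0.423  0.3668 0.0192]
top blue 63 [151. 256.] [0.4205 0.2842 0.0195] [0.42   0.2846 0.0194]
```

```bash
cat > d.py <<'E'
from plan import *
B=dict(A=(.5645,.363),B=(.5655,.2797),C=(.494,.3577),D=(.4235,.367),E=(.421,.2845))
P=dict(A=(.5528,.0929),B=(.5598,.0413),C=(.5013,.0858),D=(.4498,.0787),E=(.4568,.0271))
import sys
for k in sys.argv[1]:
    print(k); plan([(*B[k],.06,98),(*B[k],-.0115,98),(*B[k],.05,98),(*P[k],.05,98),(*P[k],.0105,98),(*P[k],.06,98)])
E
python3 -c "
from plan import *
plan([(.42,.19,.1,98),(.421,.2845,.06,98),(.421,.2845,-.0115,98),(.421,.2845,.05,98),(.4568,.0271,.05,98),(.4568,.0271,.0105,98)])"
```

```text
at [ 0.4216 -0.0665  0.1339] 46.1 z axis [-0.001  0.    -1.   ] t 17.8 F [0.3 0.6 0.4] w 0.0427 0.0
-> (0.42, 0.19, 0.1, 98) shift [18.4, -17.9, 3.4] turn -52.0 rows 6.1
-> (0.421, 0.2845, 0.06, 98) shift [9.3, 1.4, 4.0] turn 0.0 rows 2.0
-> (0.421, 0.2845, -0.0115, 98) shift [0.0, 0.0, 7.1] turn 0.0 rows 1.4
-> (0.421, 0.2845, 0.05, 98) shift [0.0, 0.0, -6.1] turn 0.0 rows 1.2
-> (0.4568, 0.0271, 0.05, 98) shift [-26.0, -0.1, -0.0] turn 0.0 rows 5.2
-> (0.4568, 0.0271, 0.0105, 98) shift [0.0, 0.0, 3.9] turn 0.0 rows 0.8
```

>>> {"name": "send_rows", "arguments": {
  "steps": [
    [0.5,[3,-3,0],-8],
    [0.5,[6.5,-6.4,0],-16.5],
    [0.5,[10,-9.8,0],-25],
    [0.5,[13,-12.7,0],-33.5],
    [0.5,[16,-15.6,0],-42]
  ]
}}

```text
time_s: 18.25
ee_pos: [0.4196, 0.159, 0.1342]
ee_rot: [2.251, 2.192, 0.0]
contact_force: [1.1, -1.1, -0.2]
gripper_width: 0.0427
grasp_force: 0.0
```

>>> {"name": "send_rows", "arguments": {
  "steps": [
    [0.5,[0,0,0],-5],
    [0.5,[0,0,0],-10],
    [0.5,[0,0,0],-10]
  ]
}}

```text
time_s: 18.55
ee_pos: [0.4199, 0.1574, 0.1339]
ee_rot: [-2.056, -2.375, 0.001]
contact_force: [0.2, 0.2, 0.2]
gripper_width: 0.0428
grasp_force: 0.0
```

```bash
python3 d.py E
```

```text
E
at [0.4199 0.1574 0.1339] 98.2 z axis [-0.001 -0.    -1.   ] t 18.6 F [0.2 0.2 0.2] w 0.0428 0.0
-> (0.421, 0.2845, 0.06, 98) shift [12.6, 1.9, 7.4] turn 0.0 rows 2.9
-> (0.421, 0.2845, -0.0115, 98) shift [-0.0, 0.0, 7.1] turn 0.0 rows 1.4
-> (0.421, 0.2845, 0.05, 98) shift [-0.0, 0.0, -6.1] turn 0.0 rows 1.2
-> (0.4568, 0.0271, 0.05, 98) shift [-26.0, -0.1, -0.0] turn 0.0 rows 5.2
-> (0.4568, 0.0271, 0.0105, 98) shift [-0.0, -0.0, 3.9] turn 0.0 rows 0.8
-> (0.4568, 0.0271, 0.06, 98) shift [-0.0, -0.0, -4.9] turn 0.0 rows 1.0
```

>>> {"name": "send_rows", "arguments": {
  "steps": [
    [0.5,[4,0.6,2],0],
    [0.5,[8,1.2,4],0],
    [0.5,[11.5,1.7,6.5],0],
    [0.5,[12.6,1.9,7.4],0],
    [0.5,[12.6,1.9,7.4],0]
  ]
}}

```text
time_s: 19.05
ee_pos: [0.4203, 0.2848, 0.0586]
ee_rot: [-2.059, -2.372, 0.004]
contact_force: [0.1, -0.6, 0.4]
gripper_width: 0.0427
grasp_force: 0.0
```

>>> {"name": "send_rows", "arguments": {
  "steps": [
    [0.5,[0,0,3],0],
    [0.5,[0,0,5.5],0],
    [0.5,[0,0,6.5],0],
    [0.5,[0,0,7.1],0],
    [0.5,[0,0,7.1],0]
  ]
}}

```text
time_s: 19.55
ee_pos: [0.4214, 0.284, -0.0102]
ee_rot: [2.06, 2.371, 0.001]
contact_force: [0.0, -0.4, 0.5]
gripper_width: 0.0427
grasp_force: 0.0
```

>>> {"name": "send_rows", "arguments": {
  "steps": [
    [0,[0,0,0],0],
    [0,[0,0,0],0],
    [0,[0,0,0],0],
    [0,[0,0,0],0]
  ]
}}

```text
time_s: 19.95
ee_pos: [0.4217, 0.2846, -0.0093]
ee_rot: [2.059, 2.372, 0.002]
contact_force: [-0.9, -2.7, 6.9]
gripper_width: 0.0254
grasp_force: 24.2
```

>>> {"name": "send_rows", "arguments": {
  "steps": [
    [0,[0,0,-1],0],
    [0,[0,0,-3.5],0],
    [0,[0,0,-6.1],0],
    [0,[-2,0,-6.1],0],
    [0,[-5,0,-6.1],0]
  ]
}}

```text
time_s: 20.45
ee_pos: [0.4285, 0.2354, 0.0523]
ee_rot: [2.056, 2.374, 0.004]
contact_force: [-0.0, -0.7, -0.9]
gripper_width: 0.0254
grasp_force: 24.6
```

>>> {"name": "send_rows", "arguments": {
  "steps": [
    [0,[-4,0,0],0],
    [0,[-8.5,0,0],0],
    [0,[-13,0,0],0],
    [0,[-17.5,0,0],0],
    [0,[-20,0,0],0]
  ]
}}

```text
time_s: 20.95
ee_pos: [0.4565, 0.0343, 0.0516]
ee_rot: [2.06, 2.37, 0.001]
contact_force: [0.7, 0.5, -0.3]
gripper_width: 0.0254
grasp_force: 24.6
```

>>> {"name": "send_rows", "arguments": {
  "steps": [
    [0,[-1,0,0],0],
    [0,[-1,0,0],0]
  ]
}}

```text
time_s: 21.15
ee_pos: [0.4578, 0.0263, 0.051]
ee_rot: [2.061, 2.37, 0.001]
contact_force: [-0.2, 0.9, 0.6]
gripper_width: 0.0254
grasp_force: 24.6
```

```bash
python3 -c "
from plan import *
plan([(.4568,.0271,.0105,98.2)])
p=robot.snapshot('scene'); print([(np.round(d['location'],3).tolist(),round(d['confidence'],2)) for d in robot.spot_point('blank1',p)])
cv2.imwrite('pics/s6.png',cv2.resize(p['frame'][90:210,200:330,::-1],None,fx=5,fy=4.9,interpolation=2))"
```

```text
at [0.4578 0.0263 0.051 ] 98.0 z axis [ 0.001  0.    -1.   ] t 21.1 F [-0.2  0.9  0.6] w 0.0254 24.6
-> (0.4568, 0.0271, 0.0105, 98.2) shift [0.1, -0.1, 4.0] turn 0.0 rows 0.8
[([0.565, 0.358, 0.01], 0.67), ([0.563, 0.28, 0.008], 0.65), ([0.496, 0.359, 0.007], 0.44), ([0.423, 0.369, 0.007], 0.44)]
```

View pics/s6.png

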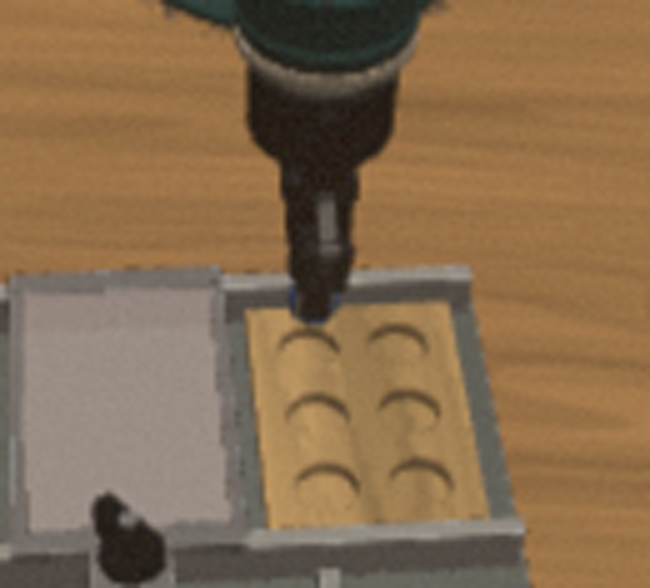

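The view shows the blank held above the near-left pocket, around crop pixel (313,310). I'll lower it and release.

>>> {"name": "send_rows", "arguments": {
  "steps": [
    [0,[0.1,-0.1,2],0],
    [0,[0.1,-0.1,3.2],0],
    [0,[0.1,-0.1,4],0],
    [0,[0.1,-0.1,4],0],
    [0,[0.1,-0.1,4],0]
  ]
}}

```text
time_s: 21.75
ee_pos: [0.4561, 0.0283, 0.0099]
ee_rot: [-2.058, -2.373, 0.001]
contact_force: [0.1, -2.7, -1.2]
gripper_width: 0.0255
grasp_force: 27.1
```

>>> {"name": "send_rows", "arguments": {
  "steps": [
    [0.43,[0,0,0],0],
    [0.43,[0,0,0],0],
    [0.43,[0,0,0],0],
    [0.43,[0,0,-2],0],
    [0.43,[0,0,-5],0]
  ]
}}

```text
time_s: 22.25
ee_pos: [0.4554, 0.0279, 0.0595]
ee_rot: [-2.058, -2.371, 0.003]
contact_force: [-0.2, 0.1, 1.2]
gripper_width: 0.0369
grasp_force: 0.0
```

>>> {"name": "send_rows", "arguments": {
  "steps": [
    [0.5,[4,0,-1],0],
    [0.5,[8.5,0,-1],0],
    [0.5,[13,0,-1],0],
    [0.5,[17.5,0,-1],0],
    [0.5,[21,0,-1],0]
  ]
}}

```text
time_s: 22.75
ee_pos: [0.4262, 0.2381, 0.0706]
ee_rot: [-2.058, -2.373, -0.001]
contact_force: [0.0, -0.7, 0.6]
gripper_width: 0.0425
grasp_force: 0.0
```

```bash
sed -i 's/robot.masks/robot.masks/' c.py; python3 c.py | grep -v wing_grip; python3 d.py D
```

```text
[0.4262 0.2381 0.0706] 98.1 22.75
scene pocket1 [([0.449, 0.081, 0.023], 0.92), ([0.557, 0.042, 0.022], 0.89), ([0.46, 0.024, 0.018], 0.83), ([0.508, 0.034, 0.024], 0.74), ([0.504, 0.092, 0.018], 0.6), ([0.556, 0.092, 0.02], 0.56)]
scene blank1 [([0.452, 0.026, 0.028], 0.62), ([0.424, 0.368, 0.008], 0.53), ([0.495, 0.36, 0.01], 0.46), ([0.562, 0.28, 0.009], 0.45), ([0.564, 0.366, 0.007], 0.43)]
scene cover_mid [([0.522, -0.069, 0.049], 0.73), ([0.702, -0.255, -0.002], 0.44)]
scene holder [([0.516, -0.011, -0.0], 0.68)]
scene blue 47 [262. 160.] [0.4593 0.0295 0.0335] [0.4604 0.0298 0.0344]
scene blue 41 [376. 162.] [0.4273 0.3665 0.0186] [0.4269 0.3667 0.0182]
scene blue 47 [376. 180.] [0.4968 0.3575 0.0181] [0.4964 0.3569 0.0182]
scene blue 57 [351. 199.] [0.5677 0.2788 0.0184] [0.5684 0.2796 0.018 ]
scene blue 50 [381. 201.] [0.5678 0.3627 0.018 ] [0.5674 0.363  0.0179]
scene blue 1008 [ 35. 295.] [ 0.9046 -0.4797  0.0268] [ 0.9064 -0.4735  0.0304]
top pocket1 [([0.554, 0.089, 0.021], 0.94), ([0.502, 0.083, 0.022], 0.88), ([0.454, 0.025, 0.018], 0.87), ([0.509, 0.035, 0.018], 0.73)
[... 501 characters left out ...]
98 0.0196] [0.565  0.2798 0.0195]
top blue 59 [127. 230.] [0.4937 0.3578 0.0193] [0.4929 0.3576 0.0191]
top blue 56 [239. 246.] [0.4553 0.0297 0.0308] [0.4559 0.0299 0.0361]
D
at [0.4271 0.2352 0.0703] 98.0 z axis [ 0.  0. -1.] t 23.4 F [ 0.5 -0.5  0.1] w 0.0427 0.0
-> (0.4235, 0.367, 0.06, 98) shift [13.1, 1.5, 1.0] turn 0.0 rows 2.6
-> (0.4235, 0.367, -0.0115, 98) shift [0.0, -0.0, 7.2] turn 0.0 rows 1.4
-> (0.4235, 0.367, 0.05, 98) shift [0.0, -0.0, -6.2] turn 0.0 rows 1.2
-> (0.4498, 0.0787, 0.05, 98) shift [-28.9, -1.4, 0.0] turn 0.0 rows 5.8
-> (0.4498, 0.0787, 0.0105, 98) shift [-0.0, -0.0, 4.0] turn 0.0 rows 0.8
-> (0.4498, 0.0787, 0.06, 98) shift [-0.0, -0.0, -5.0] turn 0.0 rows 1.0
```

>>> {"name": "send_rows", "arguments": {
  "steps": [
    [0.5,[4,0.5,0],0],
    [0.5,[8,0.9,0],0],
    [0.5,[11.5,1.3,0.5],0],
    [0.5,[13.1,1.5,1],0],
    [0.5,[13.1,1.5,1],0]
  ]
}}

```text
time_s: 23.85
ee_pos: [0.4228, 0.3684, 0.0591]
ee_rot: [-2.057, -2.374, 0.002]
contact_force: [-0.2, 0.3, 0.1]
gripper_width: 0.0426
grasp_force: 0.0
```

>>> {"name": "send_rows", "arguments": {
  "steps": [
    [0.5,[0,0,3],0],
    [0.5,[0,0,5.5],0],
    [0.5,[0,0,6.5],0],
    [0.5,[0,0,7.2],0],
    [0.5,[0,0,7.2],0]
  ]
}}

```text
time_s: 24.35
ee_pos: [0.4234, 0.367, -0.0118]
ee_rot: [-2.06, -2.372, 0.001]
contact_force: [0.1, 1.0, 0.5]
gripper_width: 0.0429
grasp_force: 0.0
```

>>> {"name": "send_rows", "arguments": {
  "steps": [
    [0,[0,0,0],0],
    [0,[0,0,0],0],
    [0,[0,0,0],0],
    [0,[0,0,0],0]
  ]
}}

```text
time_s: 24.75
ee_pos: [0.4239, 0.3678, -0.0105]
ee_rot: [2.059, 2.372, 0.003]
contact_force: [0.2, -2.4, 6.6]
gripper_width: 0.026
grasp_force: 24.8
```

>>> {"name": "send_rows", "arguments": {
  "steps": [
    [0,[0,0,-1],0],
    [0,[0,0,-3.5],0],
    [0,[0,0,-6.2],0],
    [0,[-2,-0.1,-6.2],0],
    [0,[-5,-0.2,-6.2],0]
  ]
}}

```text
time_s: 25.25
ee_pos: [0.4286, 0.3184, 0.052]
ee_rot: [2.057, 2.374, 0.004]
contact_force: [-0.0, -0.1, 0.4]
gripper_width: 0.0259
grasp_force: 24.6
```

>>> {"name": "send_rows", "arguments": {
  "steps": [
    [0,[-4,-0.2,0],0],
    [0,[-8.5,-0.4,0],0],
    [0,[-13,-0.6,0],0],
    [0,[-17.5,-0.9,0],0],
    [0,[-21,-1.1,0],0]
  ]
}}

```text
time_s: 25.75
ee_pos: [0.447, 0.1063, 0.0512]
ee_rot: [2.059, 2.372, 0.001]
contact_force: [0.0, -0.6, -0.5]
gripper_width: 0.026
grasp_force: 24.6
```

>>> {"name": "send_rows", "arguments": {
  "steps": [
    [0,[-1.5,-0.1,0],0],
    [0,[-2.9,-0.1,0],0],
    [0,[-2.9,-0.1,0],0],
    [0,[-2.9,-0.1,0],0]
  ]
}}

```text
time_s: 26.15
ee_pos: [0.4502, 0.0797, 0.0508]
ee_rot: [2.06, 2.372, 0.001]
contact_force: [1.0, 0.9, 0.4]
gripper_width: 0.0256
grasp_force: 24.6
```

```bash
python3 -c "
from plan import *
plan([(.4498,.0787,.0105,98)])"
```

```text
at [0.4502 0.0797 0.0508] 98.1 z axis [ 0.001  0.    -1.   ] t 26.1 F [1.  0.9 0.4] w 0.0256 24.6
-> (0.4498, 0.0787, 0.0105, 98) shift [-0.1, -0.1, 4.0] turn 0.0 rows 0.8
```

>>> {"name": "send_rows", "arguments": {
  "steps": [
    [0,[-0.1,-0.05,2],0],
    [0,[-0.1,-0.05,3.2],0],
    [0,[-0.1,-0.05,4],0],
    [0,[-0.1,-0.05,4],0],
    [0,[-0.1,-0.05,4],0]
  ]
}}

```text
time_s: 26.65
ee_pos: [0.4498, 0.0786, 0.0105]
ee_rot: [-2.059, -2.373, 0.0]
contact_force: [-0.5, 0.3, 0.8]
gripper_width: 0.0257
grasp_force: 24.6
```

>>> {"name": "send_rows", "arguments": {
  "steps": [
    [0.43,[0,0,0],0],
    [0.43,[0,0,0],0],
    [0.43,[0,0,0],0],
    [0.43,[0,0,-2],0],
    [0.43,[0,0,-5],0]
  ]
}}

```text
time_s: 27.15
ee_pos: [0.4488, 0.0782, 0.0595]
ee_rot: [-2.058, -2.371, 0.003]
contact_force: [0.6, 0.1, 0.7]
gripper_width: 0.0368
grasp_force: 0.0
```

>>> {"name": "send_rows", "arguments": {
  "steps": [
    [0.5,[4,1.2,-1],0],
    [0.5,[8.5,2.6,-1],0],
    [0.5,[13,4,-1],0],
    [0.5,[17.5,5.4,-1],0],
    [0.5,[21,6.4,-1],0]
  ]
}}

```text
time_s: 27.65
ee_pos: [0.4836, 0.2979, 0.0704]
ee_rot: [-2.058, -2.373, -0.001]
contact_force: [-0.2, -1.1, 0.1]
gripper_width: 0.0426
grasp_force: 0.0
```

```bash
python3 c.py | grep blue; python3 d.py C
```

```text
scene blue 44 [262. 160.] [0.4593 0.0308 0.0329] [0.4606 0.0303 0.0346]
scene blue 44 [279. 160.] [0.454  0.0798 0.0352] [0.4547 0.0794 0.0346]
scene blue 49 [376. 181.] [0.4964 0.3573 0.018 ] [0.4966 0.3571 0.018 ]
scene blue 52 [351. 199.] [0.567  0.2789 0.0184] [0.5678 0.2797 0.0183]
scene blue 56 [381. 201.] [0.5682 0.3626 0.0182] [0.568  0.3622 0.0175]
scene blue 1011 [ 35. 295.] [ 0.9055 -0.4794  0.0266] [ 0.9065 -0.4735  0.0304]
top blue 605 [411.  97.] [ 0.9029 -0.4786  0.0285] [ 0.8983 -0.475   0.031 ]
top blue 51 [126. 206.] [0.5648 0.3623 0.0198] [0.5652 0.3627 0.0194]
top blue 59 [154. 206.] [0.5645 0.2803 0.0198] [0.5655 0.2799 0.0194]
top blue 62 [222. 247.] [0.4511 0.0787 0.0366] [0.4504 0.079  0.0362]
top blue 55 [239. 246.] [0.4554 0.0296 0.0321] [0.4558 0.03   0.0367]
C
at [0.4837 0.2947 0.0704] 98.0 z axis [ 0.  0. -1.] t 28.2 F [ 0.4  0.9 -1. ] w 0.0428 0.0
-> (0.494, 0.3577, 0.06, 98) shift [6.1, 1.9, 1.0] turn 0.0 rows 1.3
-> (0.494, 0.3577, -0.0115, 98) shift [-0.0, 0.0, 7.2] turn 0.0 rows 1.4
-> (0.494, 0.3577, 0.05, 98) shift [-0.0, 0.0, -6.2] turn 0.0 rows 1.2
-> (0.5013, 0.0858, 0.05, 98) shift [-27.0, -3.1, 0.0] turn 0.0 rows 5.4
-> (0.5013, 0.0858, 0.0105, 98) shift [-0.0, 0.0, 4.0] turn 0.0 rows 0.8
-> (0.5013, 0.0858, 0.06, 98) shift [-0.0, 0.0, -5.0] turn 0.0 rows 1.0
```

>>> {"name": "send_rows", "arguments": {
  "steps": [
    [0.5,[3,1,0],0],
    [0.5,[5.5,1.7,1],0],
    [0.5,[6.1,1.9,1],0],
    [0.5,[6.1,1.9,1],0],
    [0.5,[6.1,1.9,4],0]
  ]
}}

```text
time_s: 28.75
ee_pos: [0.4957, 0.359, 0.034]
ee_rot: [2.058, 2.371, 0.009]
contact_force: [0.7, 0.8, -0.6]
gripper_width: 0.0428
grasp_force: 0.0
```

>>> {"name": "send_rows", "arguments": {
  "steps": [
    [0.5,[0,0,2.5],0],
    [0.5,[0,0,3.5],0],
    [0.5,[0,0,4.2],0],
    [0.5,[0,0,4.2],0],
    [0,[0,0,4.2],0]
  ]
}}

```text
time_s: 29.25
ee_pos: [0.4943, 0.3585, -0.0106]
ee_rot: [2.059, 2.372, 0.002]
contact_force: [-0.6, -0.3, 0.4]
gripper_width: 0.0295
grasp_force: 0.0
```

>>> {"name": "send_rows", "arguments": {
  "steps": [
    [0,[0,0,0],0],
    [0,[0,0,0],0],
    [0,[0,0,0],0],
    [0,[0,0,-1],0],
    [0,[0,0,-3.5],0]
  ]
}}

```text
time_s: 29.75
ee_pos: [0.4928, 0.3578, 0.0224]
ee_rot: [-2.059, -2.372, 0.004]
contact_force: [-0.5, 0.4, 0.4]
gripper_width: 0.0252
grasp_force: 24.6
```

>>> {"name": "send_rows", "arguments": {
  "steps": [
    [0,[0,0,-2.7],0],
    [0,[-2,-0.2,-2.7],0],
    [0,[-5,-0.6,-2.7],0],
    [0,[-9,-1,-2.7],0],
    [0,[-13,-1.5,-2.7],0]
  ]
}}

```text
time_s: 30.25
ee_pos: [0.4969, 0.2261, 0.0504]
ee_rot: [2.058, 2.373, 0.0]
contact_force: [0.6, -0.5, -0.3]
gripper_width: 0.0255
grasp_force: 24.6
```

>>> {"name": "send_rows", "arguments": {
  "steps": [
    [0,[-4,-0.5,0],0],
    [0,[-8.5,-1,0],0],
    [0,[-12,-1.4,0],0],
    [0,[-14,-1.6,0],0],
    [0,[-14,-1.6,0],0]
  ]
}}

```text
time_s: 30.75
ee_pos: [0.501, 0.0843, 0.0506]
ee_rot: [2.062, 2.369, 0.0]
contact_force: [0.0, 0.2, 0.0]
gripper_width: 0.0261
grasp_force: 24.6
```

>>> {"name": "send_rows", "arguments": {
  "steps": [
    [0,[0,0,0],0],
    [0,[0,0,0],0]
  ]
}}

```text
time_s: 30.95
ee_pos: [0.501, 0.0872, 0.0504]
ee_rot: [2.059, 2.373, 0.0]
contact_force: [0.1, -0.3, 0.0]
gripper_width: 0.0254
grasp_force: 24.6
```

```bash
python3 -c "
from plan import *
plan([(.5013,.0858,.0105,98)])"
```

```text
at [0.501  0.0872 0.0504] 98.1 z axis [ 0.  0. -1.] t 30.9 F [ 0.1 -0.3  0. ] w 0.0254 24.6
-> (0.5013, 0.0858, 0.0105, 98) shift [-0.1, 0.0, 4.0] turn 0.0 rows 0.8
```

>>> {"name": "send_rows", "arguments": {
  "steps": [
    [0,[-0.1,0,2],0],
    [0,[-0.1,0,3.2],0],
    [0,[-0.1,0,4],0],
    [0,[-0.1,0,4],0],
    [0,[-0.1,0,4],0]
  ]
}}

```text
time_s: 31.45
ee_pos: [0.5013, 0.086, 0.0105]
ee_rot: [-2.059, -2.373, 0.0]
contact_force: [0.7, -0.2, 0.4]
gripper_width: 0.0258
grasp_force: 24.6
```

>>> {"name": "send_rows", "arguments": {
  "steps": [
    [0.43,[0,0,0],0],
    [0.43,[0,0,0],0],
    [0.43,[0,0,0],0],
    [0.43,[0,0,-2],0],
    [0.43,[0,0,-5],0]
  ]
}}

```text
time_s: 31.95
ee_pos: [0.5002, 0.0855, 0.0594]
ee_rot: [-2.058, -2.371, 0.003]
contact_force: [0.2, 0.1, 1.2]
gripper_width: 0.0372
grasp_force: 0.0
```

>>> {"name": "send_rows", "arguments": {
  "steps": [
    [0.5,[4,2,-1],0],
    [0.5,[8,4,-1],0],
    [0.5,[12,5.9,-1],0],
    [0.5,[15.5,7.7,-1],0],
    [0.5,[15.5,7.7,-1],0]
  ]
}}

```text
time_s: 32.45
ee_pos: [0.5563, 0.2536, 0.07]
ee_rot: [-2.056, -2.375, -0.001]
contact_force: [0.4, -0.1, -0.9]
gripper_width: 0.0425
grasp_force: 0.0
```

```bash
python3 c.py | grep blue; python3 d.py B
```

```text
scene blue 47 [262. 160.] [0.458  0.0295 0.0342] [0.4603 0.0298 0.0343]
scene blue 44 [279. 159.] [0.4529 0.0799 0.0338] [0.4543 0.0794 0.0343]
scene blue 50 [281. 173.] [0.5045 0.086  0.0352] [0.5054 0.0858 0.0344]
scene blue 53 [351. 199.] [0.5671 0.2787 0.0177] [0.5679 0.2796 0.0178]
scene blue 50 [381. 201.] [0.5684 0.3632 0.0186] [0.5674 0.3627 0.018 ]
scene blue 1016 [ 35. 295.] [ 0.905  -0.4807  0.0268] [ 0.9064 -0.4734  0.0304]
top blue 604 [411.  97.] [ 0.9033 -0.4783  0.0283] [ 0.8982 -0.4753  0.0307]
top blue 59 [220. 229.] [0.5015 0.0851 0.0365] [0.5014 0.0858 0.0364]
top blue 62 [222. 247.] [0.451  0.0787 0.0353] [0.4504 0.079  0.0361]
top blue 55 [239. 246.] [0.4553 0.0297 0.0306] [0.4559 0.0299 0.036 ]
B
at [0.5557 0.2497 0.0704] 98.1 z axis [ 0.  0. -1.] t 33.0 F [-0.5 -0.4  0.5] w 0.0427 0.0
-> (0.5655, 0.2797, 0.06, 98) shift [2.8, 1.4, 1.0] turn 0.0 rows 0.7
-> (0.5655, 0.2797, -0.0115, 98) shift [0.0, -0.0, 7.2] turn 0.0 rows 1.4
-> (0.5655, 0.2797, 0.05, 98) shift [0.0, -0.0, -6.2] turn 0.0 rows 1.2
-> (0.5598, 0.0413, 0.05, 98) shift [-23.5, -3.9, 0.0] turn 0.0 rows 4.8
-> (0.5598, 0.0413, 0.0105, 98) shift [0.0, -0.0, 4.0] turn 0.0 rows 0.8
-> (0.5598, 0.0413, 0.06, 98) shift [0.0, -0.0, -5.0] turn 0.0 rows 1.0
```

>>> {"name": "send_rows", "arguments": {
  "steps": [
    [0.5,[1.8,0.9,0],0],
    [0.5,[2.8,1.4,1],0],
    [0.5,[2.8,1.4,1],0],
    [0.5,[2.8,1.4,3.5],0],
    [0.5,[2.8,1.4,6],0]
  ]
}}

```text
time_s: 33.55
ee_pos: [0.5656, 0.2795, 0.0097]
ee_rot: [2.058, 2.373, 0.001]
contact_force: [0.4, -0.3, -0.9]
gripper_width: 0.0428
grasp_force: 0.0
```

>>> {"name": "send_rows", "arguments": {
  "steps": [
    [0.5,[0,0,1.2],0],
    [0.5,[0,0,2.2],0],
    [0.5,[0,0,2.2],0],
    [0,[0,0,2.2],0],
    [0,[0,0,2.2],0]
  ]
}}

```text
time_s: 34.05
ee_pos: [0.5661, 0.2799, -0.0106]
ee_rot: [2.059, 2.372, 0.002]
contact_force: [-0.1, -0.9, -0.3]
gripper_width: 0.026
grasp_force: 24.6
```

>>> {"name": "send_rows", "arguments": {
  "steps": [
    [0,[0,0,0],0],
    [0,[0,0,0],0],
    [0,[0,0,0],0],
    [0,[0,0,-1],0],
    [0,[0,0,-3.5],0]
  ]
}}

```text
time_s: 34.55
ee_pos: [0.5643, 0.2792, 0.022]
ee_rot: [-2.058, -2.372, 0.005]
contact_force: [0.1, -0.2, 0.0]
gripper_width: 0.0258
grasp_force: 24.6
```

>>> {"name": "send_rows", "arguments": {
  "steps": [
    [0,[0,0,-2.7],0],
    [0,[-2,-0.3,-2.7],0],
    [0,[-5,-0.8,-2.7],0],
    [0,[-9,-1.5,-2.7],0],
    [0,[-12,-2,-2.7],0]
  ]
}}

```text
time_s: 35.05
ee_pos: [0.5621, 0.156, 0.0502]
ee_rot: [2.059, 2.373, -0.001]
contact_force: [-0.5, -0.2, 1.0]
gripper_width: 0.0259
grasp_force: 24.6
```

>>> {"name": "send_rows", "arguments": {
  "steps": [
    [0,[-4,-0.7,0],0],
    [0,[-8,-1.3,0],0],
    [0,[-11.5,-1.9,0],0],
    [0,[-11.5,-1.9,0],0],
    [0,[-11.5,-1.9,0],0]
  ]
}}

```text
time_s: 35.55
ee_pos: [0.5598, 0.0408, 0.0503]
ee_rot: [-2.061, -2.371, -0.0]
contact_force: [0.1, 0.0, -0.2]
gripper_width: 0.0257
grasp_force: 24.6
```

```bash
python3 -c "
from plan import *
plan([(.5598,.0413,.0105,98)])"
```

```text
at [0.5598 0.0408 0.0503] 98.0 z axis [-0.  0. -1.] t 35.5 F [ 0.1  0.  -0.2] w 0.0257 24.6
-> (0.5598, 0.0413, 0.0105, 98) shift [0.1, 0.0, 4.0] turn 0.0 rows 0.8
```

>>> {"name": "send_rows", "arguments": {
  "steps": [
    [0,[0,0,2],0],
    [0,[0,0,3.2],0],
    [0,[0,0,4],0],
    [0,[0,0,4],0],
    [0,[0,0,4],0]
  ]
}}

```text
time_s: 36.05
ee_pos: [0.5601, 0.0419, 0.0105]
ee_rot: [-2.059, -2.373, -0.0]
contact_force: [0.1, -0.2, 0.3]
gripper_width: 0.0259
grasp_force: 24.6
```

>>> {"name": "send_rows", "arguments": {
  "steps": [
    [0.43,[0,0,0],0],
    [0.43,[0,0,0],0],
    [0.43,[0,0,0],0],
    [0.43,[0,0,-2],0],
    [0.43,[0,0,-5],0]
  ]
}}

```text
time_s: 36.55
ee_pos: [0.559, 0.0415, 0.0594]
ee_rot: [-2.058, -2.371, 0.003]
contact_force: [0.2, 0.7, -0.2]
gripper_width: 0.0367
grasp_force: 0.0
```

>>> {"name": "send_rows", "arguments": {
  "steps": [
    [0.5,[4,0.6,-1],0],
    [0.5,[8.5,1.3,-1],0],
    [0.5,[13,2,-1],0],
    [0.5,[17.5,2.7,-1],0],
    [0.5,[22,3.4,-1],0]
  ]
}}

```text
time_s: 37.05
ee_pos: [0.5625, 0.266, 0.0706]
ee_rot: [2.059, 2.372, 0.001]
contact_force: [1.6, -0.3, 0.6]
gripper_width: 0.0431
grasp_force: 0.0
```

```bash
python3 c.py | grep blue; python3 d.py A
```

```text
scene blue 46 [262. 160.] [0.4589 0.0295 0.0344] [0.4608 0.0299 0.0347]
scene blue 42 [279. 160.] [0.4548 0.0797 0.0346] [0.4546 0.0794 0.0344]
scene blue 49 [281. 173.] [0.5041 0.0861 0.0343] [0.5054 0.0859 0.0346]
scene blue 54 [265. 189.] [0.5628 0.043  0.033 ] [0.5642 0.0426 0.0341]
scene blue 50 [381. 201.] [0.5678 0.3626 0.0188] [0.5675 0.3628 0.0178]
scene blue 1016 [ 35. 295.] [ 0.9047 -0.479   0.0267] [ 0.9065 -0.4734  0.0304]
top blue 606 [411.  97.] [ 0.9034 -0.4776  0.028 ] [ 0.8982 -0.4753  0.0308]
top blue 53 [235. 208.] [0.5598 0.0423 0.0363] [0.5599 0.0426 0.0361]
top blue 59 [220. 229.] [0.5015 0.0854 0.0365] [0.5014 0.0858 0.0365]
top blue 61 [222. 247.] [0.4511 0.0787 0.0364] [0.4504 0.0789 0.0367]
top blue 56 [239. 246.] [0.4554 0.0297 0.0312] [0.4559 0.0299 0.0363]
A
at [0.5629 0.2635 0.0704] 98.0 z axis [ 0.  0. -1.] t 37.6 F [ 0.1  0.  -0.2] w 0.0427 0.0
-> (0.5645, 0.363, 0.06, 98) shift [9.8, 1.6, 1.0] turn 0.0 rows 2.0
-> (0.5645, 0.363, -0.0115, 98) shift [0.0, -0.0, 7.2] turn 0.0 rows 1.4
-> (0.5645, 0.363, 0.05, 98) shift [0.0, -0.0, -6.2] turn 0.0 rows 1.2
-> (0.5528, 0.0929, 0.05, 98) shift [-26.6, -5.0, 0.0] turn 0.0 rows 5.4
-> (0.5528, 0.0929, 0.0105, 98) shift [0.0, 0.0, 4.0] turn 0.0 rows 0.8
-> (0.5528, 0.0929, 0.06, 98) shift [0.0, 0.0, -5.0] turn 0.0 rows 1.0
```

>>> {"name": "send_rows", "arguments": {
  "steps": [
    [0.5,[4,0.7,0],0],
    [0.5,[8,1.3,0],0],
    [0.5,[9.8,1.6,1],0],
    [0.5,[9.8,1.6,1],0],
    [0.5,[9.8,1.6,4],0]
  ]
}}

```text
time_s: 38.15
ee_pos: [0.5664, 0.3641, 0.0332]
ee_rot: [2.057, 2.372, 0.007]
contact_force: [0.3, 0.5, -1.0]
gripper_width: 0.043
grasp_force: 0.0
```

>>> {"name": "send_rows", "arguments": {
  "steps": [
    [0.5,[0,0,2.5],0],
    [0.5,[0,0,3.5],0],
    [0.5,[0,0,4.2],0],
    [0.5,[0,0,4.2],0],
    [0,[0,0,4.2],0]
  ]
}}

```text
time_s: 38.65
ee_pos: [0.5653, 0.3634, -0.0106]
ee_rot: [2.059, 2.372, 0.002]
contact_force: [-0.4, 0.5, 0.2]
gripper_width: 0.0294
grasp_force: 0.2
```

>>> {"name": "send_rows", "arguments": {
  "steps": [
    [0,[0,0,0],0],
    [0,[0,0,0],0],
    [0,[0,0,0],0],
    [0,[0,0,-1],0],
    [0,[0,0,-3.5],0]
  ]
}}

```text
time_s: 39.15
ee_pos: [0.5637, 0.3629, 0.0221]
ee_rot: [-2.058, -2.372, 0.005]
contact_force: [0.4, -1.1, -1.0]
gripper_width: 0.0256
grasp_force: 24.6
```

>>> {"name": "send_rows", "arguments": {
  "steps": [
    [0,[0,0,-2.7],0],
    [0,[-2,-0.4,-2.7],0],
    [0,[-5,-0.9,-2.7],0],
    [0,[-9,-1.7,-2.7],0],
    [0,[-13,-2.4,-2.7],0]
  ]
}}

```text
time_s: 39.65
ee_pos: [0.5587, 0.2299, 0.0503]
ee_rot: [2.058, 2.373, 0.0]
contact_force: [0.7, -0.6, 0.0]
gripper_width: 0.0258
grasp_force: 24.6
```

>>> {"name": "send_rows", "arguments": {
  "steps": [
    [0,[-4,-0.8,0],0],
    [0,[-8.5,-1.6,0],0],
    [0,[-12,-2.3,0],0],
    [0,[-13.6,-2.6,0],0],
    [0,[-13.6,-2.6,0],0]
  ]
}}

```text
time_s: 40.15
ee_pos: [0.5526, 0.0913, 0.0505]
ee_rot: [2.062, 2.37, 0.0]
contact_force: [0.3, 0.6, -0.6]
gripper_width: 0.0255
grasp_force: 24.6
```

>>> {"name": "send_rows", "arguments": {
  "steps": [
    [0,[0,0,0],0],
    [0,[0,0,0],0]
  ]
}}

```text
time_s: 40.35
ee_pos: [0.5527, 0.0941, 0.0502]
ee_rot: [-2.058, -2.373, -0.0]
contact_force: [-0.1, 0.1, 0.2]
gripper_width: 0.0254
grasp_force: 24.6
```

```bash
python3 -c "
from plan import *
plan([(.5528,.0929,.0105,98)])"
```

```text
at [0.5527 0.0941 0.0502] 98.1 z axis [-0.  0. -1.] t 40.4 F [-0.1  0.1  0.2] w 0.0254 24.6
-> (0.5528, 0.0929, 0.0105, 98) shift [-0.1, -0.0, 4.0] turn 0.0 rows 0.8
```

>>> {"name": "send_rows", "arguments": {
  "steps": [
    [0,[-0.1,0,2],0],
    [0,[-0.1,0,3.2],0],
    [0,[-0.1,0,4],0],
    [0,[-0.1,0,4],0],
    [0,[-0.1,0,4],0]
  ]
}}

```text
time_s: 40.85
ee_pos: [0.553, 0.0923, 0.0104]
ee_rot: [-2.059, -2.373, -0.0]
contact_force: [0.2, 0.4, 0.6]
gripper_width: 0.026
grasp_force: 24.6
```

>>> {"name": "send_rows", "arguments": {
  "steps": [
    [0.43,[0,0,0],0],
    [0.43,[0,0,0],0],
    [0.43,[0,0,0],0],
    [0.43,[0,0,-2],0],
    [0.43,[0,0,-6],0]
  ]
}}

```text
time_s: 41.35
ee_pos: [0.5512, 0.0918, 0.0683]
ee_rot: [-2.057, -2.37, 0.006]
contact_force: [1.0, 0.6, 0.2]
gripper_width: 0.0364
grasp_force: 0.0
```

>>> {"name": "send_rows", "arguments": {
  "steps": [
    [0.5,[0,0,-5],8],
    [0.5,[0,0,-7],16],
    [0.5,[0,0,-7],24],
    [0.5,[0,0,-7],32],
    [0.5,[0,0,-7],40]
  ]
}}

```text
time_s: 41.85
ee_pos: [0.5529, 0.092, 0.1407]
ee_rot: [2.751, 1.517, 0.001]
contact_force: [0.3, 0.1, -0.1]
gripper_width: 0.0432
grasp_force: 0.0
```

>>> {"name": "send_rows", "arguments": {
  "steps": [
    [0.5,[0,0,0],6],
    [0.5,[0,0,0],12],
    [0.5,[0,0,0],12]
  ]
}}

```text
time_s: 42.15
ee_pos: [0.5529, 0.092, 0.1404]
ee_rot: [2.892, 1.227, 0.0]
contact_force: [-0.4, 0.3, 0.3]
gripper_width: 0.0426
grasp_force: 0.0
```

```bash
python3 c.py | grep -E "blue|wing|cover"; python3 -c "
from plan import *
p=robot.snapshot('top');w=cloud(p)
for d in robot.masks_of('wing',p)[:1]:
    P=w[d['region']&np.isfinite(w[...,2])];P=P[(P[:,2]>.075)]
    if len(P)>4: print(d['confidence'],len(P),np.median(P,0),cv2.minAreaRect((P[:,:2]*1000).astype(np.float32)))
plan([(.6338,-.0593,.14,46.2),(.6338,-.0593,.0445,46.2)])"
```

```text
scene wing_grip [([0.633, -0.058, 0.082], 0.74), ([0.548, 0.094, 0.028], 0.74)]
scene cover_mid [([0.523, -0.074, 0.049], 0.94)]
scene blue 48 [262. 160.] [0.4589 0.0295 0.0328] [0.4604 0.0298 0.0345]
scene blue 29 [279. 161.] [0.4559 0.0785 0.0336] [0.4582 0.0772 0.034 ]
scene blue 49 [281. 173.] [0.5045 0.086  0.0324] [0.5054 0.0858 0.0343]
scene blue 54 [265. 189.] [0.5626 0.043  0.0332] [0.5645 0.0425 0.0344]
scene blue 61 [284. 188.] [0.5553 0.0934 0.0325] [0.557  0.0927 0.0341]
scene blue 1014 [ 35. 295.] [ 0.9046 -0.4789  0.027 ] [ 0.9064 -0.4734  0.0304]
top wing_grip [([0.63, -0.057, 0.073], 0.47)]
top cover_mid [([0.523, -0.075, 0.05], 0.59)]
top blue 606 [411.  97.] [ 0.9031 -0.4784  0.0277] [ 0.8983 -0.4753  0.0308]
top blue 50 [221. 247.] [0.4511 0.0815 0.0371] [0.4501 0.0809 0.0366]
top blue 25 [241. 245.] [0.4561 0.0241 0.0367] [0.4569 0.0243 0.0364]
at [0.5529 0.092  0.1402] 46.1 z axis [ 0.  0. -1.] t 42.9 F [0.5 0.6 0.1] w 0.0427 0.0
-> (0.6338, -0.0593, 0.14, 46.2) shift [-5.3, 16.3, 0.0] turn 0.0 rows 3.4
-> (0.6338, -0.0593, 0.0445, 46.2) shift [0.0, 0.0, 9.6] turn 0.0 rows 1.9
```

View pics/scene5.png

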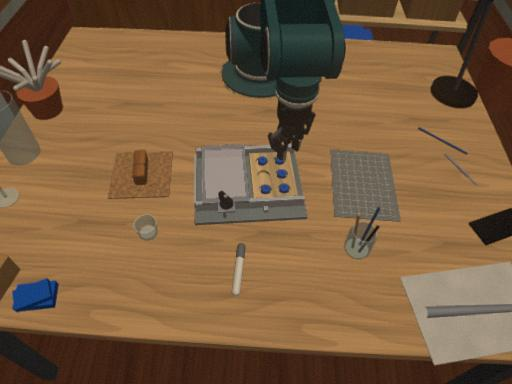

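The scene view shows five blanks in pockets around (262–284,160–189). The mat is empty and the clamp lies on the cork at (140,167). Now I'll close the cover.

>>> {"name": "send_rows", "arguments": {
  "steps": [
    [0.5,[-1.3,4,0],0],
    [0.5,[-2.7,8.3,0],0],
    [0.5,[-4,12.5,0],0],
    [0.5,[-5.3,16.3,0],0],
    [0.5,[-5.3,16.3,0],0]
  ],
  "newtons": 70
}}

```text
time_s: 43.35
ee_pos: [0.6347, -0.0629, 0.1396]
ee_rot: [2.892, 1.225, -0.001]
contact_force: [0.2, 0.4, -0.8]
gripper_width: 0.0429
grasp_force: 0.0
```

>>> {"name": "send_rows", "arguments": {
  "steps": [
    [0.5,[0,0,4],0],
    [0.5,[0,0,7],0],
    [0.5,[0,0,8.5],0],
    [0.5,[0,0,9.5],0],
    [0.5,[0,0,9.5],0]
  ]
}}

```text
time_s: 43.85
ee_pos: [0.6333, -0.0589, 0.0448]
ee_rot: [-2.89, -1.23, 0.001]
contact_force: [0.2, -0.1, 0.8]
gripper_width: 0.0424
grasp_force: 0.0
```

>>> {"name": "send_rows", "arguments": {
  "steps": [
    [0,[0,0,0],0],
    [0,[0,0,0],0],
    [0,[0,0,0],0],
    [0,[0,0,0],0],
    [0,[0,0,0],0]
  ]
}}

```text
time_s: 44.35
ee_pos: [0.6336, -0.0585, 0.0471]
ee_rot: [-2.89, -1.23, -0.001]
contact_force: [-9.4, 6.9, 10.1]
gripper_width: 0.0128
grasp_force: 70.1
```

```bash
python3 -c "
from plan import *
plan([(.6338-.132*np.sin(np.radians(7.8)),-.0593+.132*np.cos(np.radians(7.8)),.0457,46.2)])"
```

```text
at [ 0.6336 -0.0585  0.0471] 46.1 z axis [ 0.001  0.001 -1.   ] t 44.4 F [-9.4  6.9 10.1] w 0.0128 70.1
-> (np.float64(0.6158855444386718), np.float64(0.07147871494223057), 0.0457, 46.2) shift [8.1, -10.3, 0.1] turn 0.0 rows 2.6
```

>>> {"name": "send_rows", "arguments": {
  "steps": [
    [0,[0.6,-0.8,0],0],
    [0,[1.5,-1.9,0],0],
    [0,[2.5,-3.2,0],0],
    [0,[3.5,-4.4,0],0],
    [0,[4.5,-5.7,0],0]
  ]
}}

```text
time_s: 44.85
ee_pos: [0.6237, 0.0129, 0.0471]
ee_rot: [2.89, 1.229, 0.001]
contact_force: [-7.7, -2.8, 9.0]
gripper_width: 0.0121
grasp_force: 70.2
```

>>> {"name": "send_rows", "arguments": {
  "steps": [
    [0,[1,-1.3,0],0],
    [0,[2,-2.5,0],0],
    [0,[3,-3.8,0],0],
    [0,[3.5,-4.4,0],0],
    [0,[3.7,-4.7,0],0]
  ]
}}

```text
time_s: 45.35
ee_pos: [0.6154, 0.0727, 0.0471]
ee_rot: [2.89, 1.231, 0.001]
contact_force: [-7.1, -3.3, 9.3]
gripper_width: 0.0119
grasp_force: 70.2
```

>>> {"name": "send_rows", "arguments": {
  "steps": [
    [0,[0,0,0],0],
    [0,[0,0,0],0],
    [0,[0,0,0],0]
  ]
}}

```text
time_s: 45.65
ee_pos: [0.6155, 0.0721, 0.0471]
ee_rot: [2.89, 1.23, 0.001]
contact_force: [-9.6, 0.3, 9.7]
gripper_width: 0.0123
grasp_force: 70.3
```

>>> {"name": "send_rows", "arguments": {
  "steps": [
    [0,[0.1,-0.1,0],0],
    [0,[0.2,-0.25,0],0],
    [0,[0.25,-0.3,0],0],
    [0,[0.25,-0.3,0],0]
  ]
}}

```text
time_s: 46.05
ee_pos: [0.6151, 0.0755, 0.0471]
ee_rot: [2.89, 1.23, 0.0]
contact_force: [-10.0, -3.1, 9.5]
gripper_width: 0.0119
grasp_force: 70.3
```

>>> {"name": "send_rows", "arguments": {
  "steps": [
    [0,[0.05,-0.1,0],0],
    [0,[0.1,-0.1,0],0],
    [0,[0.1,-0.1,0],0]
  ]
}}

```text
time_s: 46.35
ee_pos: [0.6151, 0.0758, 0.0471]
ee_rot: [2.888, 1.228, -0.001]
contact_force: [-9.7, -13.3, 10.6]
gripper_width: 0.0122
grasp_force: 70.5
```

>>> {"name": "send_rows", "arguments": {
  "steps": [
    [0,[0,0,0],6],
    [0,[0,0,0],14],
    [0,[0,0,0],22],
    [0,[0,0,0],30],
    [0,[0,0,0],38]
  ],
  "newtons": 90
}}

```text
time_s: 46.85
ee_pos: [0.615, 0.0756, 0.0471]
ee_rot: [3.131, 0.212, 0.0]
contact_force: [-10.8, -14.3, 12.2]
gripper_width: 0.0118
grasp_force: 92.7
```

>>> {"name": "send_rows", "arguments": {
  "steps": [
    [0,[0,0,0],8],
    [0,[0,0,0],16],
    [0,[0,0,0],24],
    [0,[0,0,0],32],
    [0,[0,0,0],38]
  ]
}}

```text
time_s: 47.35
ee_pos: [0.6149, 0.0755, 0.0472]
ee_rot: [3.03, -0.819, 0.001]
contact_force: [-10.5, -14.7, 12.4]
gripper_width: 0.0114
grasp_force: 92.8
```

>>> {"name": "send_rows", "arguments": {
  "steps": [
    [0,[0,0,0],0],
    [0,[0,0,0],0]
  ]
}}

```text
time_s: 47.55
ee_pos: [0.6149, 0.0755, 0.0471]
ee_rot: [3.032, -0.811, 0.001]
contact_force: [-12.4, -14.4, 11.8]
gripper_width: 0.0115
grasp_force: 92.8
```

```bash
python3 -c "
from plan import *
plan([]); print(np.round(robot.state()['moment'],2))"
```

```text
at [0.6149 0.0755 0.0471] -30.0 z axis [-0.    -0.003 -1.   ] t 47.5 F [-12.4 -14.4  11.8] w 0.0115 92.8
[-2.67  2.04 -0.17]
```

>>> {"name": "send_rows", "arguments": {
  "steps": [
    [0,[0,0,0],2],
    [0,[0,0,0],4],
    [0,[0,0,0],4]
  ]
}}

```text
time_s: 47.85
ee_pos: [0.6149, 0.0755, 0.0472]
ee_rot: [3.001, -0.917, 0.002]
contact_force: [-11.7, -15.4, 11.8]
gripper_width: 0.0113
grasp_force: 93.0
```

```bash
python3 -c "
from plan import *
plan([]); print(np.round(robot.state()['moment'],2))"
```

```text
at [0.6149 0.0755 0.0472] -34.0 z axis [ 0.    -0.003 -1.   ] t 47.9 F [-11.7 -15.4  11.8] w 0.0113 93.0
[-2.82  2.03  0.55]
```

>>> {"name": "send_rows", "arguments": {
  "steps": [
    [0,[0,0,0],2],
    [0,[0,0,0],4],
    [0,[0,0,0],4]
  ]
}}

```text
time_s: 48.15
ee_pos: [0.6149, 0.0755, 0.0472]
ee_rot: [2.968, -1.019, 0.002]
contact_force: [-11.5, -15.1, 13.7]
gripper_width: 0.0113
grasp_force: 100.5
```

```bash
python3 -c "
from plan import *
plan([]); print(np.round(robot.state()['moment'],2))"
```

```text
at [0.6149 0.0755 0.0472] -37.9 z axis [ 0.    -0.004 -1.   ] t 48.1 F [-11.5 -15.1  13.7] w 0.0113 100.5
[-2.69  2.15  1.77]
```

>>> {"name": "send_rows", "arguments": {
  "steps": [
    [0,[0,0,0],-2],
    [0,[0,0,0],-3],
    [0.4,[0,0,0],-3],
    [0.5,[0,0,0],-3],
    [0.5,[0,0,0],-3]
  ]
}}

```text
time_s: 48.65
ee_pos: [0.6153, 0.0775, 0.0458]
ee_rot: [-2.996, 0.942, -0.001]
contact_force: [-1.6, 0.2, -0.3]
gripper_width: 0.0427
grasp_force: 0.0
```

>>> {"name": "send_rows", "arguments": {
  "steps": [
    [0.5,[0,0,-3],0],
    [0.5,[0,0,-7],0],
    [0.5,[0,0,-11],0],
    [0.5,[-4,0,-12],0],
    [0.5,[-8,0,-12],0]
  ]
}}

```text
time_s: 49.15
ee_pos: [0.5496, 0.1235, 0.1677]
ee_rot: [-2.995, 0.944, -0.005]
contact_force: [0.8, 1.3, -0.1]
gripper_width: 0.0425
grasp_force: 0.0
```

>>> {"name": "send_rows", "arguments": {
  "steps": [
    [0.5,[-4,3,0],0],
    [0.5,[-8,6,0],0],
    [0.5,[-12,9,0],0],
    [0.5,[-14,12,0],0],
    [0.5,[-14,12,0],0]
  ]
}}

```text
time_s: 49.65
ee_pos: [0.3636, 0.1044, 0.1662]
ee_rot: [-2.996, 0.941, -0.004]
contact_force: [0.6, -0.1, 0.1]
gripper_width: 0.0425
grasp_force: 0.0
```

```bash
python3 c.py | grep -E "blue|wing|cover"; python3 -c "
from plan import *
plan([])
for n in ('top','scene'):
  p=robot.snapshot(n);w=cloud(p)
  for t in ('wing','handclamp'):
   for d in robot.masks_of(t,p)[:1]:
    P=w[d['region']&np.isfinite(w[...,2])];P=P[(P[:,2]>(.075 if t=='wing' else .045))]
    if len(P)>4: print(n,t,d['confidence'],len(P),np.median(P,0),cv2.minAreaRect((P[:,:2]*1000).astype(np.float32)))
p=robot.snapshot('scene');cv2.imwrite('pics/s7.png',cv2.resize(p['frame'][100:260,100:330,::-1],None,fx=3.4,fy=3.4,interpolation=2))"
```

```text
scene wing_grip [([0.613, 0.076, 0.08], 0.44)]
scene cover_mid [([0.502, 0.061, 0.048], 0.9)]
scene blue 1016 [ 35. 295.] [ 0.9049 -0.4794  0.0269] [ 0.9063 -0.4734  0.0304]
top wing_grip [([0.613, 0.076, 0.076], 0.67)]
top cover_mid [([0.506, 0.058, 0.05], 0.95)]
top blue 607 [411.  97.] [ 0.9038 -0.4777  0.0283] [ 0.8982 -0.4753  0.0309]
at [0.3661 0.1048 0.165 ] -34.9 z axis [-0.001 -0.    -1.   ] t 50.2 F [0.9 0.8 0.2] w 0.043 0.0
top wing 0.6 85 [0.61356757 0.07437624 0.08516552] ((614.8565063476562, 73.95416259765625), (13.710535049438477, 43.572078704833984), 58.220149993896484)
top handclamp 0.83 385 [ 0.50831555 -0.31466139  0.0520414 ] ((507.0387268066406, -314.85809326171875), (98.61608123779297, 33.06134796142578), 7.720771789550781)
scene wing 0.44 90 [0.61959692 0.07416104 0.08317602] ((617.106689453125, 74.53622436523438), (13.270780563354492, 45.74959945678711), 57.57601547241211)
scene handclamp 0.93 311 [ 0.51488159 -0.31537087  0.05071996] ((509.0674743652344, -316.7507019042969), (99.16676330566406, 34.0487174987793), 10.138880729675293)
```

View pics/s7.png

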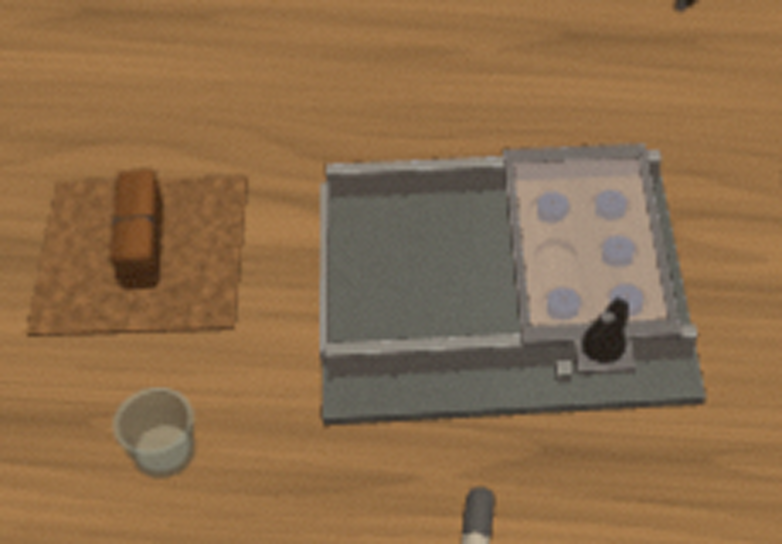

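The cover is shut over the five blanks, and the knob is back at its tight angle, at about (605,330) in the crop. The clamp is on the cork and the robot is clear.

```bash
python3 -c "
from rig import robot
print(robot.hand_in())"
```

```text
the job is handed in; nothing more can be done
None
```

The job is done and handed in at about 50 s: the clamp is on the cork pad, all five blanks sit flat in their own pockets, the cover is shut and the knob is tight against its stop; the marker, jar and pot were left alone.

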